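Change over a clipped relay and show its contact side to the inspection camera

TASK

Change over the relay row without a gap: plug the two new relays standing on the bench upright and fully home into the row's empty sockets, first the left one, then the middle one, and let go of each. Only then press down the tab of the right socket's retaining clip, pull out the old relay and hold it up to the inspection camera: its underside faces the lens squarely, on the lens axis and 85 mm in front of the lens, with its narrow width level across the picture. Finish while the gripper still holds it there, without having touched the camera, and leave the bottle, the multimeter and the side cutter where they are.

Things in the scene. Friction and masses are not known exactly. Their poses are not given: they have to be found in the camera images.
- relay_row: Three grey relay sockets on a rail on an aluminium plate 116 x 200 x 3 mm, fixed. Origin: centre of the plate's underside, on the bench. x away from the robot, y along the row to the left, z up. Sockets at y = +60, 0, -60 mm, each 34 mm wide (y); the raised middle (44 mm in x) is 37 mm high, low shoulders of 23 mm reach to x = +-50. The gaps between sockets are free for fingers (rail 11 mm high).
- socket_1 (a point): Left socket: centre of its pocket floor, 25 mm above the bench, axes as relay_row. The pocket is 31 mm (x) by 25 mm (y) and 12 mm deep: a relay fits with 1.5 mm play a side, its long side along the row's x, either way round. Grip relays across the narrow width, along the row; seated, 24 mm of a relay stands out. Empty at the start, its clip open.
- socket_2 (a point): Middle socket: the same point, pocket and axes as socket_1. Empty at the start, its clip open.
- socket_3 (a point): Right socket: the same point, pocket and axes as socket_1. The old relay is plugged in here, its hook-shaped black clip shut over it (hook up to 65 mm above the bench).
- clip_3_tab (a point): Where to press, straight down with closed fingers: top of the ribbed black tab (16 mm wide, 34 long) that sticks out of the right clip towards the robot; 42 mm above the bench when shut. It meets its stop after 11 mm (4 to 6 N) and stays down. The hinge axis lies along the row, 27 mm behind this point, 36 mm high; the clip's arm leans up to 14 mm towards the robot as it opens.
- clip_3 (a joint): Angle of the right clip (rad): 0 shut, its hook 5 mm over the front edge of the relay's top; 0.42 fully open at its stop. From 0.3 the relay is free to come straight up.
- old_relay: The suspect plug-in relay: light grey cover on a black base, 22 x 28 mm, 36 mm high, about 35 g. Origin: centre of its underside (contact side); x along its narrow 22 mm width, y along its long 28 mm side, z up. Looks like the new ones; known by its place in the right socket under the shut clip.
- new_relay_a: A new relay, same looks, size and axes as the old one, standing upright on the bench to the right of the row.
- new_relay_b: The other new relay, the same again; either may go in first.
- focus (a point): Point on the lens axis 85 mm in front of the lens, 192 mm above the bench: the centre of the old relay's underside goes here. z: out of the lens along its axis, upwards and 30 degrees off vertical towards the robot's side; y: level, across the picture. Held right, the relay's z is along this z (underside to the lens, top leaning to the robot), its x parallel to this y, either way round.
- camera_foot: Inspection camera, fixed, left of the row: steel foot 120 x 84 x 10 mm, two aluminium cheeks, tilted black camera with a 66 mm ring light round the lens. Origin: centre of the foot's underside, on the bench; x to its back, away from the robot. Lens face 22 mm in front of the origin, 118 mm high; all of it is below 140 mm.
- pill_bottle: Bystander: white screw-cap bottle, 40 mm across, 80 mm high, standing left of and in front of the row. Origin: centre of its underside.
- multimeter: Bystander: multimeter, 140 x 68 x 43 mm, lying behind the row. Origin: centre of its underside.
- side_cutter: Bystander: side cutter with red handles, 45 x 146 x 13 mm, lying in front of the row. Origin: centre of its underside.
There are look-alikes about, which are no part of the job. Leave any blue look-alike of the new_relay_b alone.

How it is judged:
By the outcome, as a careful person would: the job done as asked, in the order asked, and still so for the second after the job is handed in, while the arm keeps its last pose, push and grip.
It also fails if it takes over 72 s, if anything falls off the work surface, if the arm or the gripper's body presses on something with over 40 N, if the wrist force passes 120 N, or if a joint passes its speed limit or range.

ROBOT

A 6-joint arm with a two-finger parallel gripper is mounted at the origin on a cart in front of the work surface, level with it; the furniture and walls round the work are solid. World frame = base frame: x ahead of the robot, y to its left, z up, the work surface at z = 0. Lengths are in m, angles in rad, forces in N, time in s.
With the tool pointing down it reaches from about 0.375 to 0.975 m from the base axis. Payload 3.8 kg.
Tool frame: the origin (TCP) lies between the finger pads; the fingertips stand 14 mm ahead of it and the grasp point (between the pads) lies 5 mm behind it; z points along the fingers, y is the direction in which the jaws open and shut (so a half turn about z gives the same grasp; the last joint's range is limited). The gripper opens to 88 mm and grips with 3 to 60 N. Pads are 18 mm wide; open, the fingers measure 123 mm over their backs; the gripper's body (75 mm by 187 mm) begins 45 mm behind the grasp point.
Start: joints at [1.155, 0.264, 1.604, -0, 1.274, -0.037], TCP at [0.25, 0.627, 0.253] pointing down, gripper open.
Joint ranges: [-2.63, 2.63], [-0.94, 2.18], [0.31, 2.57], [-1.31, 4.45], [0, 2.66], [-2.55, 2.55]. Speed limits (rad/s): [2.57, 2.57, 3.14, 3.14, 3.14, 3.14].

INTERFACE

Orientations are given as [roll, pitch, yaw] about the fixed x, y, z axes, in that order (R = Rz(yaw) Ry(pitch) Rx(roll)).
In Python, from station import r gives the robot as it stands. The module is installed in compiled form; this text tells all that it offers.
- The arm moves only by the tool play_rows, never from a script. Its argument "plan" is text: rows parted by semicolons, each of 7 numbers parted by spaces: the turn, a rotation vector about the tool's x, y, z in units of 5 degrees (1.0 is 5 degrees), then the shift along the tool's x, y, z in units of 40 mm (1.0 is 40 mm), then the opening in per cent of the stroke, from 0 (shut) to 100 (fully open). A call has 1 to 10 rows; each row is the pose to reach, as a shift and turn from the pose commanded when the call began, along the tool's axes at that moment; what a row does not reach only later rows make up. A row lasts 1/10 s, in which the tool goes at most 50 mm and 8.59 degrees, less where a joint would pass 70% of its speed; a pose out of reach is approached as far as the arm can. A call with a gripper value outside its range is refused whole. The fingers move at their own pace and stop on an object; "force" is the grip in N (left out, the last holds). Time passes only in rows, so rows that repeat a pose let the fingers close. It gives the time, the measured TCP pose, the force and the opening at its end, in the units of the state.
- r.observe(): the state, without advancing time (a new reading comes with each control period).
- r.camera(name): name is "side" or "top"; returns the picture (480x640x3 uint8, red, green, blue); there is no depth.
- r.get_calibration(name): a dict with "vfov" (degrees; the focal length in pixels is half the picture's height over the tangent of half this angle, whatever the lens; pixels are square), "cx", "cy" (the principal point, pixels), "k1" (the pictures are not rectified: a ray, as slopes to the right and down, at radius r is drawn at 1 + k1 r^2 times it, then the intrinsics apply), "world_to_cam" (4x4, takes a point from world to camera coordinates). Camera axes: x right, y up, looking along -z (the intrinsics and any distortion apply to the point x, -y, -z); pixel columns grow to the right and rows downward; lengths in m; the calibration is good to about 2 mm. A picture is of the moment at which its call begins. get_calibration takes no time and is no camera call.
- r.sign_off(): hands the job in, once; it reports no verdict.
The state is a dict: "time": time; "qpos": joint angles; "joint_velocities": joint speeds; "joint_torque": joint torques, N m; "ee_pos": TCP position; "tool_rot": TCP orientation; "wrist_force": force on the tool from outside, world axes, zero at the start; "wrist_torque": the same for the moment, N m; "gripper_width": finger opening in m.
Only numpy, scipy, OpenCV 4.12 (cv2) and the standard library are available. Lean on these libraries where they do the work, as an engineer would, in place of code of your own. Each camera call takes 0.05 s, during which the arm holds its last target. There are 200 camera calls.

## Working session

There is one attempt and no reset: what is moved stays moved. The work goes in short steps, Python scripts to look and compute and a tool call to move; the robot and the scene stay as the last step left them, time stands still between calls to the robot, and variables do not carry over. Pictures are saved under pics/ and viewed, about 8 in all and at most 12, crops included, and the job is handed in when it is done.

Besides the shell and the picture viewer there is one more tool, called after "Call:" by a JSON object that holds its "fn" and its "kwargs". play_rows: Moves the arm, as the interface text tells. Its arguments: {"type":"object","properties":{"plan":{"type":"string"},"force":{"type":"number"}},"required":["plan"]}

```bash
mkdir -p pics; cat > h.py <<'E'
import numpy as np, cv2
from station import r
from scipy.spatial.transform import Rotation as R
def cal(n):
    c=r.get_calibration(n); f=240/np.tan(np.radians(c['vfov'])/2)
    K=np.array([[f,0,c['cx']],[0,f,c['cy']],[0,0,1.]]); return K,np.array([c['k1'],0,0,0,0.]),np.array(c['world_to_cam'])
def ray(n,u,v):
    K,d,W=cal(n); x,y=cv2.undistortPoints(np.array([[[u,v]]],float),K,d)[0,0]
    Rm=W[:3,:3]; o=-Rm.T@W[:3,3]; return o,Rm.T@np.array([x,-y,-1.])
def plane(n,u,v,z):
    o,d=ray(n,u,v); return o+d*(z-o[2])/d[2]
def proj(n,P):
    K,d,W=cal(n); p=np.atleast_2d(P)@W[:3,:3].T+W[:3,3]; p=p*[1,-1,-1]
    return cv2.projectPoints(p,np.zeros(3),np.zeros(3),K,d)[0][:,0]
def tri(a,b):
    (o1,d1),(o2,d2)=ray(*a),ray(*b); A=np.c_[d1,-d2]; s=np.linalg.lstsq(A,o2-o1,rcond=None)[0]
    p,q=o1+s[0]*d1,o2+s[1]*d2; return (p+q)/2,np.linalg.norm(p-q)
def grab(n,f):
    im=cv2.cvtColor(r.camera(n),cv2.COLOR_RGB2BGR); cv2.imwrite(f,im); return im
E
python3 - <<'E'
from h import *
for n in('top','side'):
    grab(n,f'pics/{n}0.png'); K,d,W=cal(n); print(n,K[0,0],d[0],-W[:3,:3].T@W[:3,3],-W[2,:3])
s=r.observe();print({k:np.round(v,3) for k,v in s.items()})
E
```

```text
top 590.7009121487532 0.03557810996264561 [ 0.48193318 -0.06045432  1.2867172 ] [ 0.03172199  0.01836806 -0.99932794]
side 596.0399196171711 -0.16543585815335649 [-0.01057132 -0.89240152  0.80920505] [ 0.46000002  0.69482314 -0.5528298 ]
{'time': np.float64(0.1), 'qpos': array([ 1.155,  0.265,  1.605,  0.   ,  1.274, -0.037]), 'joint_velocities': array([ 0.001, -0.001, -0.002, -0.001,  0.001,  0.001]), 'joint_torque': array([-0.0000e+00, -5.0363e+01, -3.5807e+01,  7.3000e-02,  2.3000e-02,
       -0.0000e+00]), 'ee_pos': array([0.249, 0.627, 0.252]), 'tool_rot': array([-3.14 , -0.   ,  2.763]), 'wrist_force': array([-0.721, -0.983,  0.134]), 'wrist_torque': array([-0.037, -0.019,  0.01 ]), 'gripper_width': np.float64(0.088)}
```

View pics/top0.png

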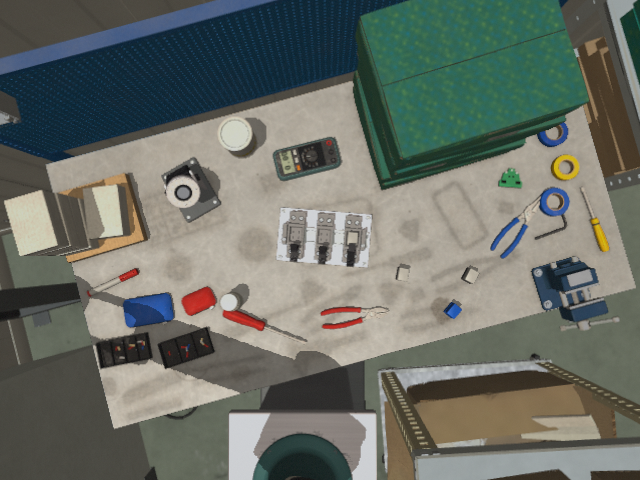

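View pics/side0.png

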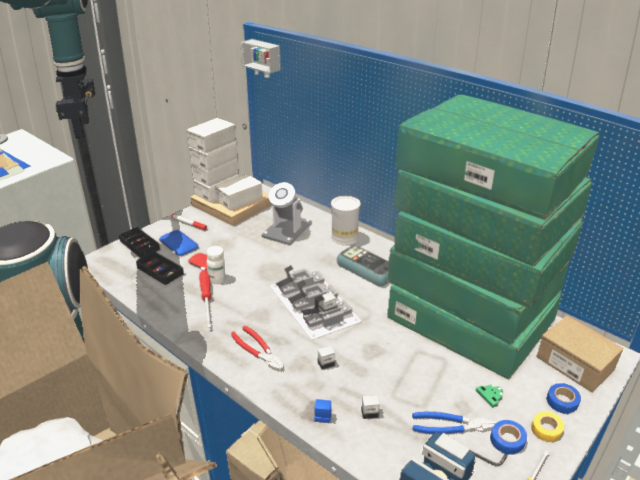

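Top view: row at (324,238), inspection camera at (188,190), light grey relays at (403,271) and (470,273), a blue look-alike at (453,309). In the side view these are the relays at (326,357) and (371,406) and the blue one at (323,411). The two grey ones right of the row fit the new relays; I leave the blue one alone. Enlarged crops to confirm.

```bash
python3 - <<'E'
from h import *
t=cv2.imread('pics/top0.png'); s=cv2.imread('pics/side0.png')
def cr(im,x,y,w,h,k): return cv2.resize(im[y:y+h,x:x+w],None,fx=k,fy=k,interpolation=cv2.INTER_CUBIC)
C=np.zeros((600,800,3),np.uint8)
def put(a,x,y): C[y:y+a.shape[0],x:x+a.shape[1]]=a
put(cr(t,272,203,106,70,4),0,0)       # 424x280
put(cr(t,390,255,92,70,4),430,0)    # 368x280
put(cr(t,155,150,70,75,4),0,290)  # 280x300
put(cr(s,265,255,100,75,4),290,290)# 400x300
cv2.imwrite('pics/c1.png',C)
# white plate mask + relays
hsv=cv2.cvtColor(t,cv2.COLOR_BGR2HSV)
for nm,im,b in(('top',t,(385,255,105,40)),('side',s,(310,340,80,85))):
    x,y,w,h=b; sub=im[y:y+h,x:x+w]; g=cv2.cvtColor(sub,cv2.COLOR_BGR2GRAY); sat=cv2.cvtColor(sub,cv2.COLOR_BGR2HSV)[...,1]
    for th,lab in ((215,'bright'),(70,'dark')):
        m=((g>th) if lab=='bright' else (g<th)&(sat<120)).astype(np.uint8)
        n,l,st,ce=cv2.connectedComponentsWithStats(m)
        for i in range(1,n):
            if st[i,4]>12:
                c=cv2.minAreaRect(np.argwhere(l==i)[:,::-1].astype(np.float32)); print(nm,lab,st[i,4],np.round(ce[i]+[x,y],1),np.round(c[1],1),round(c[2]))
E
```

```text
top dark 43 [465. 274.] [ 7.3 14. ] 4
side bright 3752 [353.  372.6] [79. 70.] 0
side bright 392 [347.2 417.3] [43. 21.] 0
side bright 57 [385.7 418.8] [9.5 8. ] 39
side dark 47 [327.  365.1] [ 5.3 15. ] 86
side dark 54 [370.2 415.5] [ 3. 14.] 90
```

View pics/c1.png

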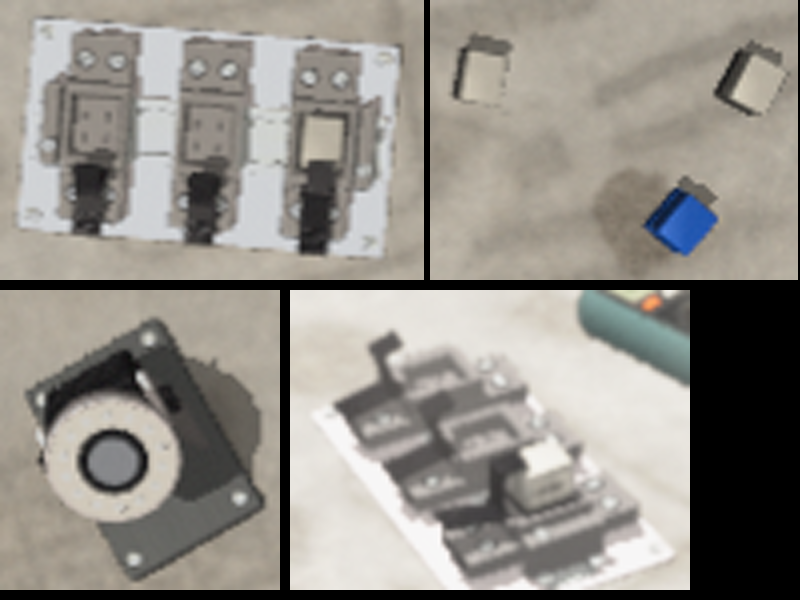

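Crop confirms: two cream/grey relays with black bases (upright), blue one apart; right socket holds the old relay under the shut clip, the other clips are open. Now precise measurement.

```bash
python3 - <<'E'
from h import *
t=cv2.imread('pics/top0.png'); 
def q(poly,x,y,w,h,k=4): return (np.array(poly,float)+.5)/k-.5+[x,y]
x,y,w,h=272,203,106,72; sub=t[y:y+h,x:x+w].astype(int)
# plate: bluish white
m=((sub[...,0]>=sub[...,2]-2)&(sub.sum(2)>540)).astype(np.uint8)
n,l,st,ce=cv2.connectedComponentsWithStats(m); 
pts=np.argwhere((l>0)&(st[l,4]>60))[:,::-1].astype(np.float32)
hull=cv2.convexHull(pts)[:,0]+[x,y]
W=np.array([plane('top',u,v,.003)[:2] for u,v in hull])*1000
rc=cv2.minAreaRect(W.astype(np.float32)); print('plate',np.round(rc[0],1),np.round(rc[1],1),rc[2])
for p in q([(34,17),(402,45),(386,258),(18,229)],272,203,0,0): print('corner',np.round(plane('top',*p,.003)*1000,1))
print('sample', t[274,403],t[273,472],t[285,440],t[238,352],t[265,420])
big=cv2.resize(np.hstack([t[258:288,388:420],t[258:288,457:489],t[226:256,336:368]]),None,fx=8,fy=8,interpolation=cv2.INTER_CUBIC)
s=cv2.imread('pics/side0.png')
b2=cv2.resize(np.hstack([s[340:372,310:342],s[390:422,355:387],s[286:318,312:344]]),None,fx=8,fy=8,interpolation=cv2.INTER_CUBIC)
o=np.vstack([big,b2]); o=cv2.LUT(o,(np.clip(np.arange(256)/255.,0,1)**1.5*255).astype(np.uint8))
for i in range(0,o.shape[1],64): cv2.line(o,(i,0),(i,5),(0,0,255),1)
for i in range(0,o.shape[0],64): cv2.line(o,(0,i),(5,i),(0,0,255),1)
cv2.imwrite('pics/c2.png',o)
E
```

```text
plate [527.8 -49.4] [198.6 114.5] 85.17800903320312
corner [593.8  45.7   3. ]
corner [ 577.7 -154.5    3. ]
corner [ 462.1 -145.2    3. ]
corner [478.3  54.5   3. ]
sample [164 179 186] [160 176 182] [152 164 171] [164 180 186] [156 168 176]
```

View pics/c2.png

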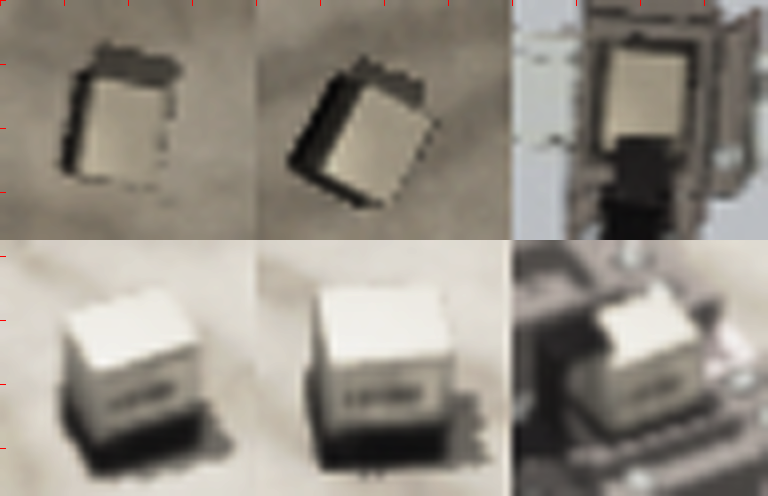

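```bash
python3 - <<'E'
from h import *
np.set_printoptions(suppress=True,precision=1)
def q(p,x,y,k): return (np.array(p,float)+.5)/k-.5+[x,y]
def W(n,ps,z): return np.array([plane(n,u,v,z)*1000 for u,v in ps])
def rep(nm,P):
    e=np.diff(np.vstack([P,P[:1]]),axis=0)[:,:2]; print(nm,P[:,:2].mean(0),'len',np.linalg.norm(e,axis=1),'ang',np.degrees(np.arctan2(e[:,1],e[:,0])))
rep('A top',W('top',q([(92,82),(168,92),(157,188),(80,178)],388,258,8),.036))
rep('B top',W('top',q([(366,82),(436,120),(385,205),(325,165)],457-32,258,8),.036))
rep('old top',W('top',q([(607,48),(686,55),(680,144),(601,150)],336-64,226,8),.061))
rep('A side',W('side',q([(65,80),(155,47),(198,100),(100,130)],310,340,8),.036))
rep('B side',W('side',q([(320,47),(442,47),(453,115),(323,120)],355-32,390,8),.036))
rep('foot',W('top',q([(155,32),(262,210),(137,288),(28,105)],155,150,4),.010))
# ring ellipse in both
for n,b in(('top',(160,170,50,50)),('side',(262,178,45,40))):
    im=cv2.imread(f'pics/{n}0.png');x,y,w,h=b;sub=im[y:y+h,x:x+w];g=sub.min(2)
    for th in(185,200,215):
        nn,l,st,ce=cv2.connectedComponentsWithStats((g>th).astype(np.uint8))
        c=[i for i in range(1,nn) if st[i,4]>60]
        for i in c:
            mm=(l==i).astype(np.uint8); ct=max(cv2.findContours(mm,0,2)[0],key=len)
            if len(ct)>5: print(n,th,st[i,4],cv2.fitEllipse(ct),(x,y))
o=np.array([528,-49.6]);y=np.array([.081,.9967])
for k in(60,0,-60):
    P=np.r_[o+y*k,37]/1000; print('sock',k,P*1000,proj('top',P),proj('side',P))
ps=q([(34,17),(402,45),(386,258),(18,229)],272,203,4)
E
```

```text
A top [ 447.  -216.5] len [20.1 25.4 20.4 25.5] ang [-97.6 173.   82.5  -7.5]
B top [ 444.7 -360.1] len [20.6 26.  18.7 24.3] ang [-118.9  148.7   55.9  -26.7]
old top [ 523.5 -108.3] len [20.5 23.1 20.5 26.5] ang [-95.3 175.9  94.2  -3.6]
A side [ 447.6 -217.5] len [24.  20.5 24.9 18.6] ang [ -5.2 -94.8 170.4  82.6]
B side [ 444.1 -361. ] len [26.3 19.4 27.7 20.7] ang [ -33.7 -120.7  149.1   55.3]
foot [632.2 238.9] len [113.4  79.8 116.3  79.5] ang [-149.   121.9   30.8  -60.2]
top 185 356 ((22.321754455566406, 21.941871643066406), (26.79644775390625, 29.363792419433594), 93.42456817626953) (160, 170)
side 185 486 ((17.50054168701172, 14.628349304199219), (21.96049690246582, 31.556737899780273), 98.66178894042969) (262, 178)
side 185 83 ((41.7116813659668, 31.272098541259766), (6.215217113494873, 19.260412216186523), 178.9691925048828) (262, 178)
side 185 83 ((-74.90186309814453, 55.79685974121094), (15.709243774414062, 151.99534606933594), 0.0) (262, 178)
side 200 461 ((17.0501651763916, 14.426608085632324), (21.751956939697266, 31.51406478881836), 98.93415832519531) (262, 178)
side 200 75 ((40.787025451660156, 31.147193908691406), (12.776159286499023, 19.740192413330078), 121.9257583618164) (262, 178)
side 200 68 ((5.841397285461426, 35.61275100708008), (8.44468879699707, 11.308342933654785), 63.086395263671875) (262, 178)
side 215 382 ((17.24881362915039, 14.757323265075684), (21.351198196411133, 31.347759246826172), 95.09940338134766) (262, 178)
side 215 63 ((42.11328125, 31.94468116760254), (5.168238639831543, 17.040185928344727), 177.7525177001953) (262, 178)
sock 60 [532.9  10.2  37. ] [[295.5 234.1]] [[300.4 275.1]]
sock 0 [528.  -49.6  37. ] [[323.8 236.3]] [[313.3 289.9]]
sock -60 [ 523.1 -109.4   37. ] [[352.1 238.5]] [[327.1 305.7]]
```

```bash
cat >> h.py <<'E'
def rel(pos,rot,s=None):
    """row numbers from measured pose to world pose; rot = yaw deg (tool down) or Rotation"""
    s=s or r.observe(); T0=R.from_euler('xyz',s['tool_rot']); p0=np.array(s['ee_pos'])
    T1=rot if isinstance(rot,R) else R.from_euler('xyz',[np.pi,0,np.radians(rot)])
    d=T0.inv(); a=np.degrees((d*T1).as_rotvec())/5; t=d.apply(np.array(pos)/1000-p0)/.04
    print(' '.join(f'{v:.2f}' for v in np.r_[a,t]))
E
python3 - <<'E'
from h import *
np.set_printoptions(suppress=True,precision=1)
print('ring',tri(('top',182.3,191.9),('side',279.3,192.7)))
# tab 3: end-centre and side pixels from crop (z 42 mm)
q=lambda a,b:(np.array([a,b])+.5)/4-.5+[272,203]
o=np.array([528,-49.6]);y=np.array([.081,.9967]);x=np.array([.9967,-.081])
for a,b in((300,252),(327,254),(313,253),(320,165),(332,200),(303,200)):
    P=plane('top',*q(a,b),.042)*1000; print((P[:2]-o)@x,(P[:2]-o)@y)
rel([447,-217,120],173)
E
```

```text
ring (array([0.6, 0.2, 0.1]), np.float64(0.003461952741230061))
-57.98766726717018 -52.78919817731725
-57.91987970141082 -67.00677998147562
-57.97447848771062 -59.63727592296211
-11.543432699242839 -59.770342069731775
-29.41660178018053 -67.46370255202562
-30.6076267918303 -52.26818676727178
-0.02 -0.00 -2.94 -12.39 -17.76 3.32
```

Call:
{"fn": "play_rows", "kwargs": {"plan": "0 0 -2.9 -12.4 -17.75 0 60;0 0 -2.9 -12.4 -17.75 0 60;0 0 -2.9 -12.4 -17.75 0 60;0 0 -2.9 -12.4 -17.75 0 60;0 0 -2.9 -12.4 -17.75 0 60;0 0 -2.9 -12.4 -17.75 0 60;0 0 -2.9 -12.4 -17.75 0 60;0 0 -2.9 -12.4 -17.75 0 60;0 0 -2.9 -12.4 -17.75 0 60;0 0 -2.9 -12.4 -17.75 0 60", "force": 25}}

```text
time: 1.1
ee_pos: [0.3637, 0.1385, 0.2525]
tool_rot: [3.142, 0.0, 3.017]
wrist_force: [0.6, 0.1, 0.3]
gripper_width: 0.053
```

```bash
python3 - <<'E'
from h import *
rel([447.2,-217,120],173); print(tri(('top',182.3,191.9),('side',279.3,192.7))[0]*1000)
E
```

```text
0.00 0.00 -0.03 -3.18 -8.56 3.31
[612.89844744 231.81038169 117.66208092]
```

Call:
{"fn": "play_rows", "kwargs": {"plan": "0 0 0 -3.18 -8.56 0 60;0 0 0 -3.18 -8.56 0 60;0 0 0 -3.18 -8.56 0 60;0 0 0 -3.18 -8.56 0 60;0 0 0 -3.18 -8.56 1 60;0 0 0 -3.18 -8.56 2 60;0 0 0 -3.18 -8.56 3.8 60;0 0 0 -3.18 -8.56 3.8 60;0 0 0 -3.18 -8.56 3.8 60;0 0 0 -3.18 -8.56 3.8 60"}}

```text
time: 2.1
ee_pos: [0.4438, -0.2152, 0.0955]
tool_rot: [3.138, -0.009, 3.013]
wrist_force: [-0.1, 1.1, -0.1]
gripper_width: 0.0525
```

```bash
python3 - <<'E'
from h import *
rel([447.2,-217,28],173); rel([447.2,-217,100],173); 
im=grab('side','pics/s1.png'); t=grab('top','pics/t1.png')
cv2.imwrite('pics/c3.png',np.hstack([cv2.resize(im[290:390,270:380],None,fx=4,fy=4,interpolation=2)[:,:400],cv2.resize(t[220:320,355:455],None,fx=4,fy=4,interpolation=2)]))
E
```

```text
0.04 -0.11 -0.07 -0.10 -0.04 1.69
0.04 -0.11 -0.07 -0.09 -0.03 -0.11
```

View pics/c3.png

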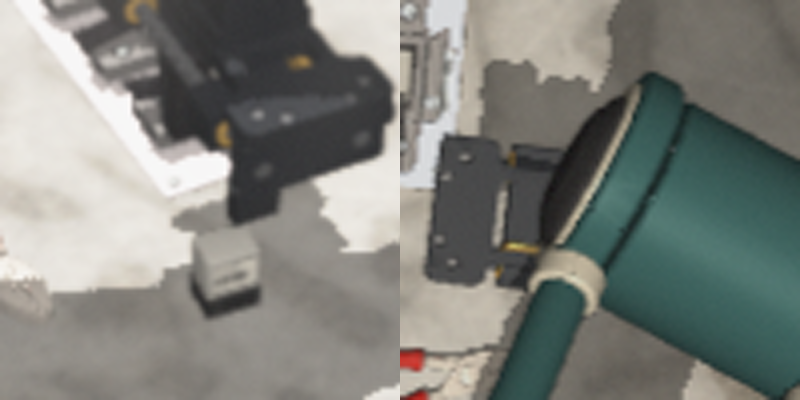

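Side view: the open finger stands just above the upright relay A; gripper body clears the row. Descend and grip.

Call:
{"fn": "play_rows", "kwargs": {"plan": "0 0 0 -0.06 -0.03 0 60;0 0 0 -0.06 -0.03 0.6 60;0 0 0 -0.06 -0.03 1.2 60;0 0 0 -0.06 -0.03 1.68 60;0 0 0 -0.06 -0.03 1.68 60;0 0 0 -0.06 -0.03 1.68 60;0 0 0 -0.06 -0.03 1.68 0;0 0 0 -0.06 -0.03 1.68 0;0 0 0 -0.06 -0.03 1.68 0;0 0 0 -0.06 -0.03 1.68 0"}}

```text
time: 3.2
ee_pos: [0.4499, -0.2169, 0.0341]
tool_rot: [-3.141, 0.001, 3.016]
wrist_force: [-0.3, -0.2, -0.2]
gripper_width: 0.0231
```

```bash
python3 - <<'E'
from h import *
s=r.observe(); print(s['gripper_width'],s['ee_pos'],np.degrees(s['tool_rot']),s['wrist_force'])
E
```

```text
0.02311164618757145 [ 0.44994819 -0.21688981  0.03412981] [-1.79980637e+02  5.52712781e-02  1.72796562e+02] [-0.32311915 -0.24855735 -0.23224779]
```

Call:
{"fn": "play_rows", "kwargs": {"plan": "0 0 0 0 0 0 45;0 0 0 0 0 0 45;0 0 0 0.06 0 0.15 45;0 0 0 0.06 0 0.15 45;0 0 0 0.06 0 0.15 45;0 0 0 0.06 0 0.15 0;0 0 0 0.06 0 0.15 0;0 0 0 0.06 0 0.15 0;0 0 0 0.06 0 0.15 0;0 0 0 0.06 0 0.15 0"}}

```text
time: 4.2
ee_pos: [0.4473, -0.2165, 0.0276]
tool_rot: [-3.142, 0.0, 3.016]
wrist_force: [0.0, -0.1, -0.6]
gripper_width: 0.0216
```

```bash
python3 - <<'E'
from h import *
s=r.observe(); print(s['gripper_width'],s['ee_pos'],np.degrees(s['tool_rot']),s['wrist_force'])
E
```

```text
0.02155766573681393 [ 0.4472892  -0.21645385  0.02756474] [-1.79995621e+02  1.11793953e-02  1.72796307e+02] [ 0.04626139 -0.05898861 -0.59358492]
```

```bash
python3 - <<'E'
from h import *
rel([532.9,10.2,110],175.3); rel([532.9,10.2,140],175.3)
E
```

```text
-0.00 0.00 -0.50 -1.41 5.89 -2.06
-0.00 0.00 -0.50 -1.41 5.89 -2.81
```

Call:
{"fn": "play_rows", "kwargs": {"plan": "0 0 0 0 0 -1.2 0;0 0 0 0 0 -2.4 0;0 0 -0.5 -0.3 1 -2.8 0;0 0 -0.5 -0.6 2.2 -2.8 0;0 0 -0.5 -0.9 3.4 -2.8 0;0 0 -0.5 -1.2 4.6 -2.8 0;0 0 -0.5 -1.41 5.89 -2.8 0;0 0 -0.5 -1.41 5.89 -2.06 0;0 0 -0.5 -1.41 5.89 -2.06 0;0 0 -0.5 -1.41 5.89 -2.06 0"}}

```text
time: 5.2
ee_pos: [0.5314, 0.0102, 0.1091]
tool_rot: [-3.141, -0.003, 3.06]
wrist_force: [0.1, 0.4, -0.3]
gripper_width: 0.0219
```

Call:
{"fn": "play_rows", "kwargs": {"plan": "0 0 0 0 0 0.4 0;0 0 0 0 0 0.75 0;0 0 0 0 0 0.75 0;0 0 0 0 0 0.75 0"}}

```text
time: 5.6
ee_pos: [0.5324, 0.0095, 0.0799]
tool_rot: [-3.142, -0.001, 3.058]
wrist_force: [0.1, -0.0, 0.1]
gripper_width: 0.0219
```

```bash
python3 - <<'E'
from h import *
s=r.observe(); print(s['gripper_width'],s['ee_pos'],np.degrees(s['tool_rot']),s['wrist_force'])
rel([532.9,10.2,75],175.3)
im=grab('side','pics/s2.png')
# expected underside corners of relay in hand, and pocket rim corners
T=R.from_euler('xyz',s['tool_rot']); p=np.array(s['ee_pos'])
U=np.array([p+T.apply([a*.014,b*.011,.0276]) for a,b in((1,1),(1,-1),(-1,-1),(-1,1))])
Rz=R.from_euler('z',-4.7,degrees=True); c=np.array([.5329,.0102,.037])
P=np.array([c+Rz.apply([a*.0155,b*.0125,0]) for a,b in((1,1),(1,-1),(-1,-1),(-1,1))])
x0,y0=240,210;k=6
v=cv2.resize(im[y0:y0+95,x0:x0+130],None,fx=k,fy=k,interpolation=2)
for Q,c in((U,(0,0,255)),(P,(0,255,0))):
    pp=((proj('side',Q)-[x0,y0]+.5)*k).astype(int); cv2.polylines(v,[pp],True,c,1)
cv2.imwrite('pics/c4.png',v)
E
```

```text
0.02192065754858994 [0.53235383 0.00945647 0.07990455] [-1.79994824e+02 -4.53437868e-02  1.75217031e+02] [ 0.11277285 -0.02195978  0.0988499 ]
-0.00 -0.01 -0.02 -0.01 0.02 0.12
```

View pics/c4.png

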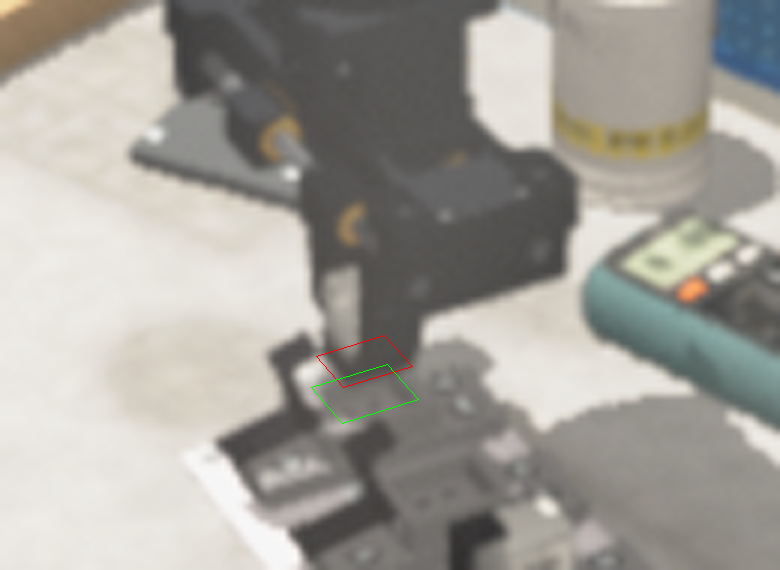

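Call:
{"fn": "play_rows", "kwargs": {"plan": "0 0 0 -0.01 0.02 0.2 0;0 0 0 -0.01 0.02 0.32 0;0 0 0 -0.01 0.02 0.4 0;0 0 0 -0.01 0.02 0.4 0;0 0 0 -0.01 0.02 0.4 0"}}

```text
time: 6.15
ee_pos: [0.533, 0.0111, 0.0637]
tool_rot: [-3.142, -0.0, 3.06]
wrist_force: [0.2, -0.0, -0.7]
gripper_width: 0.0219
```

Call:
{"fn": "play_rows", "kwargs": {"plan": "0 0 0 0 0 0.08 0;0 0 0 0 0 0.16 0;0 0 0 0 0 0.22 0;0 0 0 0 0 0.28 0;0 0 0 0 0 0.28 0;0 0 0 0 0 0.28 0"}}

```text
time: 6.75
ee_pos: [0.5332, 0.011, 0.0526]
tool_rot: [-3.142, -0.0, 3.06]
wrist_force: [0.8, -0.9, -0.8]
gripper_width: 0.0216
```

Call:
{"fn": "play_rows", "kwargs": {"plan": "0 0 0 0 0 0.03 0;0 0 0 0 0 0.05 0;0 0 0 0 0 0.05 0"}}

```text
time: 7.05
ee_pos: [0.5332, 0.011, 0.0525]
tool_rot: [-3.142, -0.0, 3.06]
wrist_force: [-5.8, -1.0, 13.4]
gripper_width: 0.0221
```

Call:
{"fn": "play_rows", "kwargs": {"plan": "0 0 0 0 0 -0.05 0;0 0 0 0 0 -0.05 45;0 0 0 0 0 -0.05 45;0 0 0 0 0 -0.05 45;0 0 0 0 0 -1 45;0 0 0 0 0 -2 45;0 0 0 0 0 -2.4 45;0 0 0 0 0 -2.4 45"}}

```text
time: 7.85
ee_pos: [0.5357, 0.0109, 0.1499]
tool_rot: [3.141, 0.006, 3.06]
wrist_force: [0.3, 0.8, -0.5]
gripper_width: 0.0397
```

```bash
python3 - <<'E'
from h import *
s=r.observe(); print(s['gripper_width'],s['ee_pos'],np.degrees(s['tool_rot']),s['wrist_force'])
rel([444.4,-360.5,148],149); rel([444.4,-360.5,90],149)
E
```

```text
0.03974763177709551 [0.53565376 0.0109374  0.14992033] [179.98054439   0.37142341 175.29818215] [ 0.31490044  0.82478439 -0.47595715]
0.02 0.07 5.26 1.51 -9.44 0.03
0.02 0.07 5.26 1.52 -9.44 1.48
```

Call:
{"fn": "play_rows", "kwargs": {"plan": "0 0 1 0.16 -1 0 45;0 0 2 0.32 -2.1 0 50;0 0 3 0.48 -3.3 0 60;0 0 4 0.64 -4.5 0 60;0 0 5.25 0.8 -5.7 0 60;0 0 5.25 1 -6.9 0 60;0 0 5.25 1.2 -8.1 0 60;0 0 5.25 1.46 -9.44 0.5 60;0 0 5.25 1.46 -9.44 1.2 60;0 0 5.25 1.46 -9.44 1.2 60"}}

```text
time: 8.85
ee_pos: [0.4396, -0.3592, 0.0927]
tool_rot: [3.14, -0.011, 2.598]
wrist_force: [-1.8, -0.5, 0.2]
gripper_width: 0.053
```

Call:
{"fn": "play_rows", "kwargs": {"plan": "0 0 0 0 0 0 60;0 0 0 0 0 0 60"}}

```text
time: 9.05
ee_pos: [0.4445, -0.3596, 0.099]
tool_rot: [3.141, -0.0, 2.602]
wrist_force: [0.1, -1.2, 0.9]
gripper_width: 0.053
```

```bash
python3 - <<'E'
from h import *
s=r.observe(); print(s['gripper_width'],s['ee_pos'],np.degrees(s['tool_rot']),s['wrist_force'])
rel([444.4,-360.5,28],149,s)
im=grab('side','pics/s3.png'); t=grab('top','pics/t3.png')
x0,y0=230,225
T=R.from_euler('xyz',s['tool_rot']); p=np.array(s['ee_pos'])
v=im.copy(); cv2.imwrite('pics/c5.png',np.hstack([cv2.resize(im[345:445,330:430],None,fx=4,fy=4,interpolation=2),cv2.resize(im[y0:y0+100,x0:x0+100],None,fx=4,fy=4,interpolation=2)]))
E
```

```text
0.05298991347183093 [ 0.44445715 -0.35961541  0.09897479] [ 1.79984143e+02 -8.38879471e-03  1.49111507e+02] [ 0.12193305 -1.20773106  0.92098045]
0.00 -0.00 0.02 -0.01 -0.02 1.77
```

View pics/c5.png

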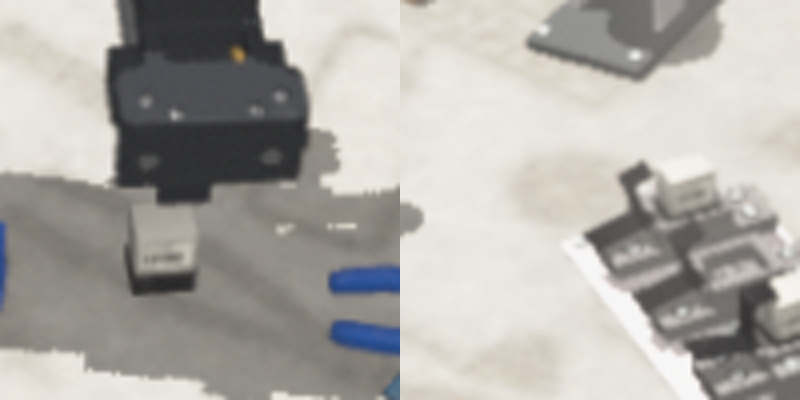

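Relay 1 stands seated in the left socket (right panel); the gripper is above relay B (left panel). Descend and grip B.

Call:
{"fn": "play_rows", "kwargs": {"plan": "0 0 0 -0.01 -0.02 0.7 60;0 0 0 -0.01 -0.02 1.4 60;0 0 0 -0.01 -0.02 1.77 60;0 0 0 -0.01 -0.02 1.77 60;0 0 0 -0.01 -0.02 1.77 30;0 0 0 -0.01 -0.02 1.77 0;0 0 0 -0.01 -0.02 1.77 0;0 0 0 -0.01 -0.02 1.77 0;0 0 0 -0.01 -0.02 1.77 0;0 0 0 -0.01 -0.02 1.77 0"}}

```text
time: 10.15
ee_pos: [0.4446, -0.362, 0.029]
tool_rot: [-3.141, 0.002, 2.601]
wrist_force: [-0.3, 1.1, 6.3]
gripper_width: 0.0218
```

```bash
python3 - <<'E'
from h import *
s=r.observe(); print(s['gripper_width'],s['ee_pos'],np.degrees(s['tool_rot']),s['wrist_force'])
rel([528,-49.3,112],175.3); rel([528,-49.3,140],175.3)
E
```

```text
0.021822859341347027 [ 0.44457303 -0.36199924  0.02897375] [-1.79985914e+02  9.98859480e-02  1.49037621e+02] [-0.26781745  1.0561302   6.27537062]
-0.01 0.02 -5.25 2.23 7.78 -2.08
-0.01 0.02 -5.25 2.23 7.78 -2.78
```

Call:
{"fn": "play_rows", "kwargs": {"plan": "0 0 0 0 0 -1.2 0;0 0 0 0 0 -2.4 0;0 0 -1 0.3 1 -2.8 0;0 0 -2 0.6 2.1 -2.8 0;0 0 -3 1 3.3 -2.8 0;0 0 -4 1.3 4.5 -2.8 0;0 0 -5.25 1.7 5.7 -2.8 0;0 0 -5.25 2 6.9 -2.8 0;0 0 -5.25 2.23 7.78 -2.8 0;0 0 -5.25 2.23 7.78 -2.5 0"}}

```text
time: 11.15
ee_pos: [0.5296, -0.045, 0.1292]
tool_rot: [3.141, 0.004, 3.064]
wrist_force: [0.0, -0.3, -0.3]
gripper_width: 0.0219
```

Call:
{"fn": "play_rows", "kwargs": {"plan": "0 0 0 0 0 0.5 0;0 0 0 0 0 1 0;0 0 0 0 0 1.15 0;0 0 0 0 0 1.15 0;0 0 0 0 0 1.15 0"}}

```text
time: 11.65
ee_pos: [0.5276, -0.0493, 0.0822]
tool_rot: [-3.141, 0.0, 3.059]
wrist_force: [-0.3, -0.5, -0.2]
gripper_width: 0.0217
```

```bash
python3 - <<'E'
from h import *
s=r.observe(); print(s['gripper_width'],s['ee_pos'],np.degrees(s['tool_rot']),s['wrist_force'])
rel([528.2,-48.8,66],175.3)
im=grab('side','pics/s4.png')
T=R.from_euler('xyz',s['tool_rot']); p=np.array(s['ee_pos'])
U=np.array([p+T.apply([a*.014,b*.011,.029]) for a,b in((1,1),(1,-1),(-1,-1),(-1,1))])
Rz=R.from_euler('z',-4.7,degrees=True); c=np.array([.528,-.0496,.037])
P=np.array([c+Rz.apply([a*.0155,b*.0125,0]) for a,b in((1,1),(1,-1),(-1,-1),(-1,1))])
x0,y0=270,240;k=8
v=cv2.resize(im[y0:y0+70,x0:x0+80],None,fx=k,fy=k,interpolation=2)
for Q,c in((U,(0,0,255)),(P,(0,255,0))):
    pp=((proj('side',Q)-[x0,y0]+.5)*k).astype(int); cv2.polylines(v,[pp],True,c,1)
cv2.imwrite('pics/c6.png',v)
E
```

```text
0.02169060696142245 [ 0.52757839 -0.04932461  0.08215247] [-1.79990487e+02  4.76143718e-03  1.75252894e+02] [-0.28764485 -0.4994201  -0.23483864]
-0.00 0.00 -0.01 -0.01 0.01 0.40
```

View pics/c6.png

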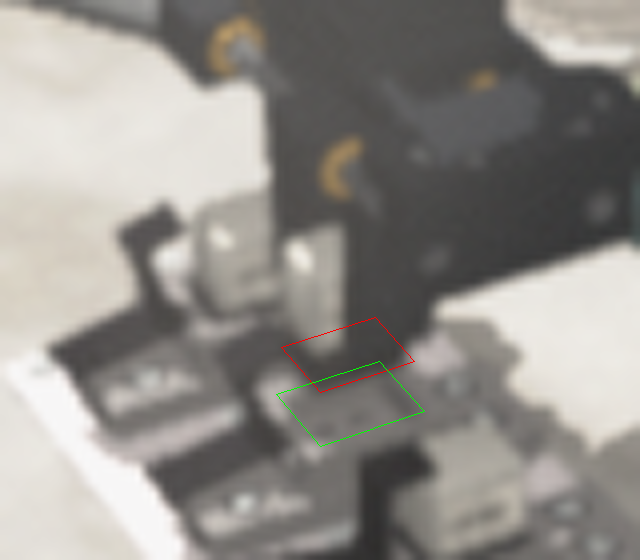

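Relay B hangs over the middle pocket (red underside outline over green rim), relay 1 seated behind it. Insert.

Call:
{"fn": "play_rows", "kwargs": {"plan": "0 0 0 -0.01 0.01 0.2 0;0 0 0 -0.01 0.01 0.35 0;0 0 0 -0.01 0.01 0.43 0;0 0 0 -0.01 0.01 0.43 0;0 0 0 -0.01 0.01 0.43 0"}}

```text
time: 12.2
ee_pos: [0.5285, -0.0484, 0.0653]
tool_rot: [-3.141, 0.001, 3.06]
wrist_force: [-1.0, 0.2, 4.6]
gripper_width: 0.0219
```

Call:
{"fn": "play_rows", "kwargs": {"plan": "0 0 0 0 0 0.03 0;0 0 0 0 0 0.05 0;0 0 0 0 0 0.05 0"}}

```text
time: 12.5
ee_pos: [0.5292, -0.0485, 0.0645]
tool_rot: [-3.141, 0.002, 3.06]
wrist_force: [-1.6, 0.1, 11.4]
gripper_width: 0.0217
```

```bash
python3 - <<'E'
from h import *
s=r.observe(); print(s['ee_pos'],s['wrist_force'],s['wrist_torque'])
im=grab('side','pics/s5.png'); x0,y0=285,255
cv2.imwrite('pics/c7.png',cv2.resize(im[y0:y0+50,x0:x0+60],None,fx=12,fy=12,interpolation=2))
E
```

```text
[ 0.52922495 -0.04845502  0.0644751 ] [-1.63835706  0.13959246 11.42000055] [0.14082028 0.5967762  0.0094541 ]
```

View pics/c7.png

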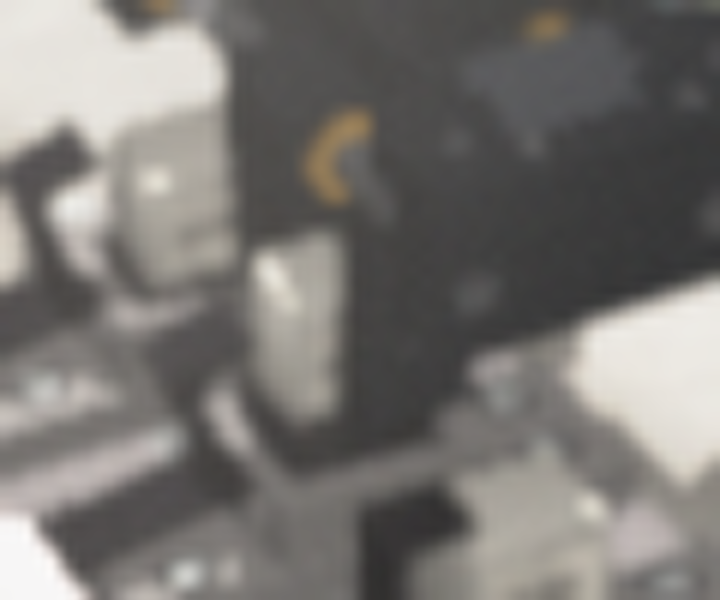

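Call:
{"fn": "play_rows", "kwargs": {"plan": "0 0 0 0 0 -0.1 0;0 0 0 -0.035 -0.01 -0.1 0;0 0 0 -0.035 -0.01 -0.1 0;0 0 0 -0.035 -0.01 0 0;0 0 0 -0.035 -0.01 0.06 0;0 0 0 -0.035 -0.01 0.06 0;0 0 0 -0.035 -0.01 0.06 0"}}

```text
time: 13.25
ee_pos: [0.5315, -0.049, 0.0621]
tool_rot: [-3.141, 0.004, 3.059]
wrist_force: [-0.0, 0.1, 9.8]
gripper_width: 0.0217
```

```bash
python3 - <<'E'
from h import *
s=r.observe(); print(s['ee_pos'],s['wrist_force'],s['wrist_torque'])
E
```

```text
[ 0.53153003 -0.04902644  0.06209408] [-0.01354763  0.09433796  9.80083761] [0.06302979 0.19273661 0.04824281]
```

```bash
python3 - <<'E'
from h import *
g=cv2.cvtColor(cv2.imread('pics/s4.png'),cv2.COLOR_BGR2GRAY)
print('u',list(range(300,324)))
for v in range(264,294): print(v,' '.join(f'{a:3d}' for a in g[v,300:324]))
p=np.array([.5276,-.0493,.0822]); T=R.from_euler('xyz',[180,0,175.25],degrees=True)
for nm,c in(('FL',(1,1)),('FR',(1,-1)),('BR',(-1,-1))):
    Q=[p+T.apply([c[0]*.014,c[1]*.011,h]) for h in(.029,.029-.036)]; print(nm,np.round(proj('side',Q),1).tolist())
Q=[p+T.apply([.009,-.011,h]) for h in(.014,-.007)];print('finger edge',proj('side',Q))
print('dx1mm',proj('side',p+[.001,0,0])-proj('side',p),'dy',proj('side',p+[0,.001,0])-proj('side',p))
E
```

```text
u [300, 301, 302, 303, 304, 305, 306, 307, 308, 309, 310, 311, 312, 313, 314, 315, 316, 317, 318, 319, 320, 321, 322, 323]
264 181 173 163 139  93  80  78  78  80  81  89  99 107 101  91  95  92  84  75  73  74  74  73  73
265 167 166 162 141  94  81  78  78  79  81  81  83  83  81  81  88  94  84  74  73  73  74  74  74
266 166 168 164 141  98  81  80  78  80  79  80  80  79  76  76  80  88  83  73  71  72  73  74  71
267 169 169 168 147 103  80  77  80  81  83  86  92  87  76  74  75  79  79  74  71  72  74  71  72
268 172 170 171 151 108  84  84  86  95 111 124 127 115  83  74  74  75  75  72  71  73  73  71  71
269 173 170 166 147 106  95 116 131 133 146 157 157 135  89  74  74  75  73  70  71  71  71  71  70
270 169 166 162 142 109 127 179 194 169 164 166 162 140  92  74  74  75  72  71  70  71  72  71  74
271 165 167 163 145 117 148 212 228 204 171 166 165 141  92  73  74  74  71  71  71  71  72  73  78
272 168 166 161 143 117 141 200 229 223 177 169 168 143  91  74  74  73  72  71  71  71  71  77  87
273 158 151 148 136 122 140 175 207 212 176 171 169 145  92  74  72  72  72  
[... 1566 characters left out ...]
 102 106 110 111 113 114 115 110 100  93  98 108 116 118
290  99  77 105 154 176 150 123 116 113 112 112 113 114 114 116 118 119 116 109  98  94 101 111 117
291 113  78  91 132 167 161 126 115 114 116 116 117 119 117 113 113 117 120 118 109  97  99 108 116
292 105  75  73  93 129 142 123 119 119 120 117 119 120 115 107 111 116 121 122 116 110 108 111 114
293  83  72  68  71  88 108 120 122 123 115 109 110 122 118 117 119 121 120 120 117 117 112 112 113
FL [[304.7, 282.9], [304.5, 269.0]]
FR [[309.5, 288.5], [309.4, 274.5]]
BR [[321.4, 284.6], [321.4, 270.7]]
finger edge [[311.629847   282.04043034]
 [311.5726895  273.8336369 ]]
dx1mm [[ 0.40563405 -0.1548146 ]] dy [[-0.2606559  -0.23756044]]
```

Call:
{"fn": "play_rows", "kwargs": {"plan": "0 0 0 0 0 -0.2 0;0 0 0 0 0 -0.5 0;0 0 0 0 0 -0.5 0;0 0 0 0 0 -0.5 0"}}

```text
time: 13.65
ee_pos: [0.5294, -0.0488, 0.0806]
tool_rot: [-3.142, 0.001, 3.059]
wrist_force: [-0.5, -0.2, -0.9]
gripper_width: 0.0218
```

```bash
python3 - <<'E'
from h import *
s=r.observe(); print(s['ee_pos'],s['wrist_force'],s['wrist_torque'])
im=grab('side','pics/s6.png'); s4=cv2.imread('pics/s4.png')
p=np.array(s['ee_pos']); T=R.from_euler('xyz',s['tool_rot'])
for nm,c in(('FL',(1,1)),('FR',(1,-1)),('BR',(-1,-1))):
    Q=[p+T.apply([c[0]*.014,c[1]*.011,h]) for h in(.029,.029-.036)]; print(nm,np.round(proj('side',Q),1).tolist())
x0,y0=293,258
f=lambda a: cv2.resize(a[y0:y0+40,x0:x0+33],None,fx=12,fy=12,interpolation=2)
cv2.imwrite('pics/c8.png',np.hstack([f(s4),f(im)]))
g=cv2.cvtColor(im,cv2.COLOR_BGR2GRAY)
print('u',list(range(302,322)))
for v in range(266,296): print(v,' '.join(f'{a:3d}' for a in g[v,302:322]))
E
```

```text
[ 0.52937161 -0.0488321   0.08056243] [-0.47940495 -0.24044339 -0.93709381] [-0.00861309 -0.01082122 -0.02440205]
FL [[305.3, 283.1], [305.1, 269.3]]
FR [[310.2, 288.7], [310.0, 274.8]]
BR [[322.0, 284.9], [322.0, 271.0]]
u [302, 303, 304, 305, 306, 307, 308, 309, 310, 311, 312, 313, 314, 315, 316, 317, 318, 319, 320, 321]
266 166 159 131  87  81  78  80  81  80  80  80  79  75  76  83  86  74  72  72  72
267 169 167 141  90  80  81  83  86  90  94  94  87  75  74  74  76  74  72  71  72
268 172 169 142  92  94 107 116 125 127 129 126 103  78  74  73  75  73  71  70  72
269 169 163 136  96 135 163 154 158 158 156 147 115  78  73  72  74  71  71  70  71
270 163 157 133 106 158 191 166 164 163 163 151 118  80  75  74  72  71  70  69  70
271 165 161 140 110 148 180 172 167 166 166 154 119  79  73  72  72  71  69  71  70
272 161 153 130 112 148 183 186 176 168 168 157 121  79  72  71  72  69  70  71  71
273 147 136 122 121 151 181 190 182 168 171 157 120  78  72  72  72  69  68  70  71
274 146 144 139 138 152 177 185 177 164 168 154 117  78  72  72  71  70  70  70  71
275 161 161 153 148
[... 1044 characters left out ...]
  94  97  93  93 105 115 122
288 134 166 174 174 156 124 102  95  98 100 100 105 111 109 110 104  96  97 107 117
289 132 172 176 157 139 124 113 112 111 111 112 112 113 114 114 109 100  94  98 111
290 103 154 177 151 124 115 114 113 113 114 115 116 117 118 119 117 107  98  94 101
291  88 131 167 160 125 113 115 116 116 118 119 115 113 112 116 121 118 109  98  99
292  73  94 128 142 123 116 120 122 119 117 122 117 107 110 116 120 120 117 112 108
293  69  71  88 110 121 123 133 134 118 111 121 119 116 119 121 121 119 118 115 113
294  67  67  73  91 112 127 138 137 122 115 122 122 121 119 119 117 114 111 106 101
295  68  67  68  79 105 136 155 146 130 131 122 119 118 114 111 106  96  92  83  79
```

View pics/c8.png

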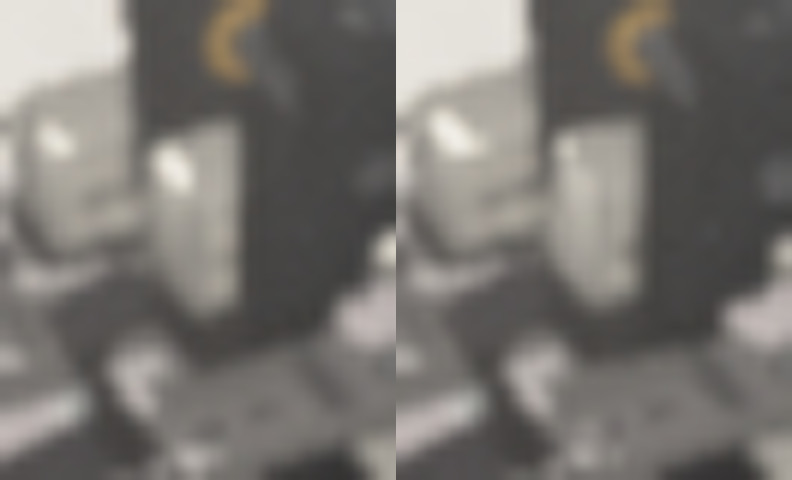

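The crops show relay B had been tilted in the grip (left, before) and now hangs nearly upright (right, after the rim pushed it straight); relay 1 sits seated behind. Try again.

Call:
{"fn": "play_rows", "kwargs": {"plan": "0 0 0 0.01 0 0.2 0;0 0 0 0.01 0 0.36 0;0 0 0 0.01 0 0.44 0;0 0 0 0.01 0 0.46 0;0 0 0 0.01 0 0.46 0"}}

```text
time: 14.2
ee_pos: [0.5287, -0.0487, 0.0622]
tool_rot: [3.141, -0.001, 3.059]
wrist_force: [-1.8, -0.1, 7.2]
gripper_width: 0.0222
```

```bash
python3 - <<'E'
from h import *
s=r.observe(); print(s['ee_pos'],s['wrist_force'],s['wrist_torque'])
E
```

```text
[ 0.52867264 -0.04870834  0.06217274] [-1.80787178 -0.07906588  7.21678161] [ 0.12094488  0.59894748 -0.02377059]
```

Upright not good enough: front edge still catches (moment says front side). I'll set the relay on the free bench spot where A stood, let it stand flat, and regrip after settling.

Call:
{"fn": "play_rows", "kwargs": {"plan": "0 0 0 0 0 -0.8 0;0 0 0 0 0 -1.9 0;0 0 0 0.3 -1 -1.9 0;0 0 0 0.7 -2 -1.9 0;0 0 0 1.1 -3.1 -1.9 0;0 0 0 1.69 -4.33 -1.5 0;0 0 0 1.69 -4.33 -0.5 0;0 0 0 1.69 -4.33 0 0;0 0 0 1.69 -4.33 0 0;0 0 0 1.69 -4.33 0 0"}}

```text
time: 15.2
ee_pos: [0.4469, -0.2156, 0.0614]
tool_rot: [3.141, -0.002, 3.059]
wrist_force: [1.1, 0.3, -0.4]
gripper_width: 0.0218
```

Call:
{"fn": "play_rows", "kwargs": {"plan": "0 0 0 0 0 0.3 0;0 0 0 0 0 0.65 0;0 0 0 0 0 0.7 0;0 0 0 0 0 0.7 0;0 0 0 0 0 0.7 0"}}

```text
time: 15.7
ee_pos: [0.4475, -0.2158, 0.034]
tool_rot: [-3.142, 0.0, 3.06]
wrist_force: [0.6, 0.4, -0.4]
gripper_width: 0.0218
```

```bash
python3 - <<'E'
from h import *
s=r.observe(); print(s['ee_pos'],np.degrees(s['tool_rot']),s['wrist_force'],s['wrist_torque'])
E
```

```text
[ 0.44751934 -0.21576638  0.03402544] [-1.79994974e+02  7.34471676e-03  1.75316968e+02] [ 0.56799596  0.40028443 -0.35169658] [0.019617   0.01162899 0.02808516]
```

Call:
{"fn": "play_rows", "kwargs": {"plan": "0 0 0 0 0 0.05 0;0 0 0 0 0 0.1 0;0 0 0 0 0 0.13 0;0 0 0 0 0 0.13 0;0 0 0 0 0 0.13 0"}}

```text
time: 16.2
ee_pos: [0.4476, -0.216, 0.0291]
tool_rot: [-3.141, 0.0, 3.059]
wrist_force: [-1.3, 0.2, 4.2]
gripper_width: 0.022
```

Call:
{"fn": "play_rows", "kwargs": {"plan": "0 0 0 0 0 0 35;0 0 0 0 0 0 35;0 0 0 0 0 0 35;0 0 0 0 0 0.02 35;0 0 0 0 0 0.02 35;0 0 0 0 0 0.02 35;0 0 0 0 0 0.02 0;0 0 0 0 0 0.02 0;0 0 0 0 0 0.02 0;0 0 0 0 0 0.02 0"}}

```text
time: 17.2
ee_pos: [0.4473, -0.2158, 0.0279]
tool_rot: [3.142, -0.0, 3.06]
wrist_force: [0.6, 0.1, -0.6]
gripper_width: 0.022
```

```bash
python3 - <<'E'
from h import *
s=r.observe(); print(s['ee_pos'],np.degrees(s['tool_rot']),s['wrist_force'],s['wrist_torque'],s['gripper_width'])
rel([528.3,-48.9,80],175.3); rel([528.3,-48.9,140],175.3)
im=grab('side','pics/s7.png');g=cv2.cvtColor(im,cv2.COLOR_BGR2GRAY)
p=np.array(s['ee_pos']); T=R.from_euler('xyz',s['tool_rot'])
for nm,c in(('FL',(1,1)),('FR',(1,-1)),('BR',(-1,-1))):
    Q=[p+T.apply([c[0]*.014,c[1]*.011,h]) for h in(.028,.028-.036)]; print(nm,np.round(proj('side',Q),1).tolist())
a,b=proj('side',p+[-.014,-.011,-.01])[0].astype(int)
print('u',a-9);
for v in range(b-16,b+14): print(v,' '.join(f'{x:3d}' for x in g[v,a-9:a+14]))
E
```

```text
[ 0.44728076 -0.21582735  0.02788437] [ 1.79998567e+02 -3.35962417e-03  1.75297896e+02] [ 0.61852049  0.07624346 -0.57943159] [ 0.03734913 -0.04739683  0.02681854] 0.02197414220829063
0.00 -0.00 -0.00 -1.68 4.33 -1.30
0.00 -0.00 -0.00 -1.68 4.33 -2.80
FL [[315.8, 363.0], [315.7, 349.2]]
FR [[321.3, 370.2], [321.4, 356.4]]
BR [[334.2, 365.2], [334.5, 351.4]]
u 313
347 138 123  79  48  44  44  42  45  50  75 106 116  98  87  87  79  58  56  66  67  60  67  70
348 140 127  83  50  45  46  45  42  48  66 102 123 112  93  89  79  56  59  75  80  79  81  92
349 141 126  86  63  74  80  73  54  49  57  83 110 112  92  82  77  56  53  69  80  83  84  86
350 142 129 106 121 147 149 133  91  56  54  65  73  71  63  68  72  56  50  60  73  82  83  83
351 158 146 151 156 160 161 158 131  85  91 107 103  79  51  51  64  65  56  54  61  75  83  82
352 202 153 145 161 163 164 163 161 157 158 158 139  93  50  46  60  71  70  55  52  60  71  79
353 224 196 145 154 164 167 167 167 167 167 166 151 108  54  45  50  66  77  67  53  51  59  69
354 222 196 136 139 157 166 168 170 170 170 168 146  95  49  4
[... 1445 characters left out ...]
 146 147 147 138 123 117 130
370 123 126 129 130 121  94  69  67  82 100 115 129 138 142 145 147 147 148 148 147 144 145 145
371 126 127 131 131 133 124 110 108 121 135 140 142 145 146 145 145 147 148 146 147 147 146 147
372 129 131 132 135 137 138 137 137 137 139 143 144 144 145 145 147 148 148 147 146 146 146 146
373 133 133 132 134 136 139 140 138 137 136 141 144 145 144 144 146 147 148 149 147 147 147 146
374 138 133 132 134 135 138 139 139 138 135 139 143 146 145 143 144 146 148 148 147 148 146 146
375 138 135 132 132 135 137 139 140 139 139 141 142 144 142 142 142 143 146 146 146 146 145 144
376 138 135 133 132 134 136 139 141 141 142 140 142 141 140 140 141 143 143 143 145 147 146 144
```

Call:
{"fn": "play_rows", "kwargs": {"plan": "0 0 0 0 0 0 40;0 0 0 0 0 0 40;0 0 0 0 0 0 40;0 0 0 0 0 -1 40;0 0 0 0 0 -2 40;0 0 0 0 -1.2 -2.5 40;0 0 0 0 -2.4 -2.5 40;0 0 0 0 -3.6 -2.5 40;0 0 0 0 -4.5 -2.5 40;0 0 0 0 -4.5 -2.5 40"}}

```text
time: 18.25
ee_pos: [0.4324, -0.3998, 0.1286]
tool_rot: [-3.139, 0.002, 3.056]
wrist_force: [-0.1, -0.0, -0.9]
gripper_width: 0.0354
```

```bash
python3 - <<'E'
from h import *
s=r.observe(); print(s['ee_pos'])
im=grab('side','pics/s8.png');t=grab('top','pics/t8.png')
o=np.hstack([cv2.resize(t[256:290,385:423],None,fx=10,fy=10,interpolation=2),cv2.resize(im[338:376,306:346],None,fx=10,fy=10,interpolation=2)[:340]])
for i in range(0,o.shape[1],50): cv2.line(o,(i,0),(i,6),(0,0,255),1)
for i in range(0,o.shape[0],50): cv2.line(o,(0,i),(6,i),(0,0,255),1)
cv2.imwrite('pics/c9.png',o)
E
```

```text
[ 0.43242349 -0.39978504  0.12855502]
```

View pics/c9.png

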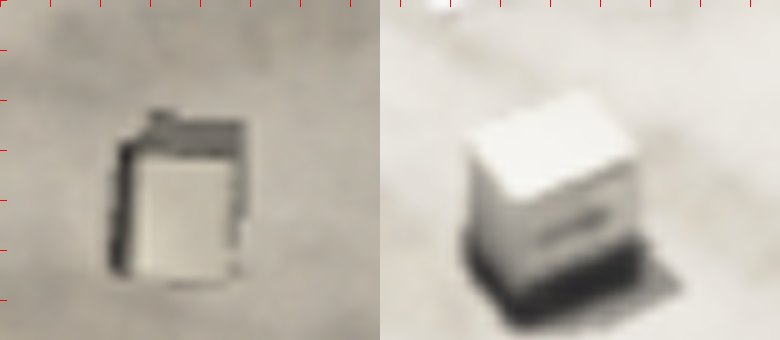

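The relay stands upright and flat on the bench (top-view face about px 398–408 × 272–284).

```bash
python3 - <<'E'
from h import *
np.set_printoptions(suppress=True,precision=1)
q=lambda p,x,y,k:(np.array(p,float)+.5)/k-.5+[x,y]
W=lambda n,ps,z: np.array([plane(n,u,v,z)*1000 for u,v in ps])
def rep(nm,P):
    e=np.diff(np.vstack([P,P[:1]]),axis=0)[:,:2]; print(nm,P[:,:2].mean(0),'len',np.linalg.norm(e,axis=1),'ang',np.degrees(np.arctan2(e[:,1],e[:,0])))
rep('top',W('top',q([(137,158),(234,160),(230,280),(132,275)],385,256,10),.036))
rep('side',W('side',q([(88,145),(198,93),(257,158),(138,197)],306,338,10),.036))
s=r.observe(); print(s['ee_pos'])
E
```

```text
top [ 440.9 -216. ] len [20.4 25.3 20.6 24.6] ang [-91.3 177.6  87.   -2.9]
side [ 440.2 -218. ] len [25.  20.7 24.4 16.7] ang [  1.2 -91.6 171.9  90.7]
[ 0.4 -0.4  0.1]
```

Call:
{"fn": "play_rows", "kwargs": {"plan": "0 0 0 0.04 1.2 0 40;0 0 0 0.08 2.4 0 45;0 0 0 0.12 3.6 0 45;0 0 0 0.16 4.48 0 45;0 0 0 0.16 4.48 0.8 45;0 0 0 0.16 4.48 1.6 45;0 0 0 0.16 4.48 2.2 45;0 0 0 0.16 4.48 2.2 45;0 0 0 0.16 4.48 2.2 45;0 0 0 0.16 4.48 2.2 45"}}

```text
time: 19.35
ee_pos: [0.4419, -0.2162, 0.0413]
tool_rot: [-3.141, 0.002, 3.06]
wrist_force: [0.7, -0.1, 0.2]
gripper_width: 0.0397
```

```bash
python3 - <<'E'
from h import *
print(r.observe()['ee_pos']); rel([440.7,-216.2,28],175.3)
E
```

```text
[ 0.44186409 -0.21616638  0.04131916]
-0.01 0.02 0.01 0.03 -0.00 0.33
```

Call:
{"fn": "play_rows", "kwargs": {"plan": "0 0 0 0.02 0 0.2 45;0 0 0 0.02 0 0.31 45;0 0 0 0.02 0 0.31 45;0 0 0 0.02 0 0.31 45;0 0 0 0.02 0 0.31 45;0 0 0 0.02 0 0.31 0;0 0 0 0.02 0 0.31 0;0 0 0 0.02 0 0.31 0;0 0 0 0.02 0 0.31 0;0 0 0 0.02 0 0.31 0"}}

```text
time: 20.35
ee_pos: [0.4401, -0.2161, 0.0276]
tool_rot: [-3.141, 0.0, 3.06]
wrist_force: [0.1, 0.2, 0.7]
gripper_width: 0.0217
```

```bash
python3 - <<'E'
from h import *
s=r.observe();print(s['ee_pos'],s['wrist_force'],s['wrist_torque'],s['gripper_width']); rel([528.3,-48.9,82],175.3,s)
E
```

```text
[ 0.44014951 -0.21611084  0.02760417] [0.05652329 0.1916741  0.68333521] [ 0.00193866 -0.0033978  -0.00382103] 0.02168034014693402
-0.00 0.00 -0.00 -1.85 4.35 -1.36
```

Call:
{"fn": "play_rows", "kwargs": {"plan": "0 0 0 0 0 -1.2 0;0 0 0 0 0 -2.4 0;0 0 0 -0.4 1 -2.8 0;0 0 0 -0.9 2.1 -2.8 0;0 0 0 -1.4 3.3 -2.8 0;0 0 0 -1.84 4.35 -2.8 0;0 0 0 -1.84 4.35 -2.4 0;0 0 0 -1.84 4.35 -1.6 0;0 0 0 -1.84 4.35 -1.36 0;0 0 0 -1.84 4.35 -1.36 0"}}

```text
time: 21.35
ee_pos: [0.5256, -0.0484, 0.0798]
tool_rot: [3.141, -0.005, 3.059]
wrist_force: [0.0, 0.6, -0.1]
gripper_width: 0.022
```

Call:
{"fn": "play_rows", "kwargs": {"plan": "0 0 0 0 0 0 0;0 0 0 0 0 0 0;0 0 0 0 0 0.2 0;0 0 0 0 0 0.3 0;0 0 0 0 0 0.42 0;0 0 0 0 0 0.42 0;0 0 0 0 0 0.42 0"}}

```text
time: 22.05
ee_pos: [0.5275, -0.0486, 0.0648]
tool_rot: [3.142, -0.001, 3.059]
wrist_force: [-0.5, 0.0, -0.4]
gripper_width: 0.0217
```

Call:
{"fn": "play_rows", "kwargs": {"plan": "0 0 0 -0.01 0 0.04 0;0 0 0 -0.01 0 0.08 0;0 0 0 -0.01 0 0.11 0;0 0 0 -0.01 0 0.11 0"}}

```text
time: 22.45
ee_pos: [0.5279, -0.0487, 0.0605]
tool_rot: [3.142, -0.0, 3.06]
wrist_force: [0.1, -0.3, 0.3]
gripper_width: 0.0216
```

In the pocket with no force. Go home and push to check the floor.

Call:
{"fn": "play_rows", "kwargs": {"plan": "0 0 0 0 0 0.08 0;0 0 0 0 0 0.15 0;0 0 0 0 0 0.2 0;0 0 0 0 0 0.2 0;0 0 0 0 0 0.22 0;0 0 0 0 0 0.24 0;0 0 0 0 0 0.24 0"}}

```text
time: 23.15
ee_pos: [0.5281, -0.0487, 0.0526]
tool_rot: [-3.142, -0.001, 3.06]
wrist_force: [-6.0, 0.3, 11.8]
gripper_width: 0.0215
```

Call:
{"fn": "play_rows", "kwargs": {"plan": "0 0 0 0 0 -0.05 0;0 0 0 0 0 -0.05 45;0 0 0 0 0 -0.05 45;0 0 0 0 0 -0.05 45;0 0 0 0 0 -1 45;0 0 0 0 0 -1.8 45;0 0 0 0 0 -1.8 0;0 0 0 0 0 -1.8 0;0 0 0 0 0 -1.8 0"}}

```text
time: 24.05
ee_pos: [0.527, -0.0485, 0.1217]
tool_rot: [3.141, -0.002, 3.06]
wrist_force: [-0.8, -0.2, -1.0]
gripper_width: 0.0177
```

```bash
python3 - <<'E'
from h import *
s=r.observe();print(s['ee_pos'],s['wrist_force'],s['gripper_width']); rel([475.3,-105.5,75],175.3,s)
t=grab('top','pics/t10.png'); im=grab('side','pics/s10.png')
E
```

```text
[ 0.52699223 -0.04853693  0.12172726] [-0.80487429 -0.22078535 -0.97112905] 0.017735417118288747
0.00 -0.03 -0.00 1.17 -1.53 1.17
```

Call:
{"fn": "play_rows", "kwargs": {"plan": "0 0 0 0.6 -0.8 0 0;0 0 0 1.17 -1.53 0 0;0 0 0 1.17 -1.53 0.6 0;0 0 0 1.17 -1.53 1.15 0;0 0 0 1.17 -1.53 1.15 0;0 0 0 1.17 -1.53 1.15 0;0 0 0 1.17 -1.53 1.15 0"}}

```text
time: 24.85
ee_pos: [0.4771, -0.1059, 0.0777]
tool_rot: [-3.141, 0.001, 3.06]
wrist_force: [0.9, -0.2, 0.2]
gripper_width: 0.0004
```

Call:
{"fn": "play_rows", "kwargs": {"plan": "0 0 0 0 0 0.2 0;0 0 0 0 0 0.4 0;0 0 0 0 0 0.5 0;0 0 0 0 0 0.5 0"}}

```text
time: 25.25
ee_pos: [0.476, -0.1057, 0.0565]
tool_rot: [3.141, -0.001, 3.06]
wrist_force: [0.2, 0.2, 0.5]
gripper_width: 0.0004
```

Call:
{"fn": "play_rows", "kwargs": {"plan": "0 0 0 0 0 0.06 0;0 0 0 0 0 0.12 0;0 0 0 0 0 0.18 0;0 0 0 0 0 0.24 0;0 0 0 0 0 0.24 0"}}

```text
time: 25.75
ee_pos: [0.4759, -0.1058, 0.0484]
tool_rot: [3.141, -0.001, 3.059]
wrist_force: [-6.2, 1.3, 11.1]
gripper_width: 0.0004
```

Call:
{"fn": "play_rows", "kwargs": {"plan": "0 0 0 0 0 0.04 0;0 0 0 0 0 0.08 0;0 0 0 0 0 0.1 0;0 0 0 0 0 0.1 0"}}

```text
time: 26.15
ee_pos: [0.4762, -0.1058, 0.0478]
tool_rot: [3.141, -0.002, 3.06]
wrist_force: [-18.6, 4.6, 41.3]
gripper_width: 0.0006
```

Call:
{"fn": "play_rows", "kwargs": {"plan": "0 0 0 0 0 -0.4 0;0 0 0 0 0 -1.3 0;0 0 0 0 0 -1.6 20;0 0 0 -0.6 0 -1.6 45;0 0 0 -1.18 -0.03 -1.6 45;0 0 0 -1.18 -0.03 -1.6 45;0 0 0 -1.18 -0.03 -1.6 45;0 0 0 -1.18 -0.03 -1.6 45;0 0 0 -1.18 -0.03 -1.6 45;0 0 0 -1.18 -0.03 -1.6 45"}}

```text
time: 27.15
ee_pos: [0.5226, -0.1108, 0.1072]
tool_rot: [3.141, -0.001, 3.059]
wrist_force: [-0.1, 0.1, 0.9]
gripper_width: 0.0395
```

```bash
python3 - <<'E'
from h import *
s=r.observe();print(s['ee_pos'],s['wrist_force'],s['gripper_width']); rel([523.4,-108.5,53],175.3,s)
a=cv2.cvtColor(cv2.imread('pics/s0.png') if 0 else cv2.imread('pics/side0.png'),cv2.COLOR_BGR2GRAY)
im=grab('side','pics/s11.png'); g=cv2.cvtColor(im,cv2.COLOR_BGR2GRAY)
for x in(a,g):
    print('--')
    for v in range(284,312,2): print(v,' '.join(f'{k:3d}' for k in x[v,308:342]))
E
```

```text
[ 0.52256048 -0.11079402  0.10719871] [-0.11743639  0.13552129  0.89429372] 0.03948575102066644
0.00 -0.01 -0.00 -0.02 0.06 1.35
--
284 120 121 124 127 134 146 159 163 167 177 186 186 180 185 185 186 193 221 241 241 223 214 217 219 225 226 227 228 231 231 230 230 231 233
286 156 162 171 177 170 162 152 142 133 132 152 177 191 193 189 195 197 187 213 216 197 193 198 202 205 215 223 224 226 228 229 231 231 230
288 141 140 131 123 118 117 115 116 115 116 117 126 155 182 193 193 174 179 213 206 182 170 191 196 199 206 212 215 217 220 222 224 226 227
290 118 118 120 122 123 125 140 156 159 164 157 130 116 136 170 186 191 185 179 185 190 191 188 181 186 193 197 201 208 213 216 220 221 222
292 140 158 166 182 190 180 167 175 185 194 193 182 165 153 155 161 154 144 159 172 184 223 235 215 172 173 192 196 197 197 204 213 215 217
294 149 165 169 181 194 193 191 186 177 170 155 137 127 114 136 179 207 217 230 238 239 239 240 236 223 198 163 137 122 143 187 215 215 214
296 177 181 170 169 155 140 129 111 104  96  85  78  73  82 132 206 237 242 243 242 242 241 242 241 241 234 201 144 123 170 220 
[... 2254 characters left out ...]

302 138 115  96  70  59  60  66  80  96 111 127 136 143 150 146 138 150 162 164 167 166 162 160 162 166 175 179 158 150 146 131 124 123 129
304 114 112 109  97  69  61  89 139 177 184 170 151 135 137 136 134 144 160 162 151 141 138 125 126 142 166 172 144 121 115 110 117 126 127
306 127 135 148 158 155 124  71  91 149 184 164 121  96 115 127 128 138 149 149 147 152 160 156 153 149 135 118 105 104 114 118 118 118 119
308 184 183 191 208 209 168  79  55  81 124 152 138  99  83 100 118 133 146 151 138 123 115 100  84  79  79  86  98 108 112 112 112 124 151
310 171 141 102  87  74  63  52  50  49  50  61  88 111 110  91  75  85  86  81  78  86  98 100 104 109 110 108 107 106 108 105 108 115 121
```

The hook's dark pixels at (318–321,296) are gone and the relay's front top edge is bare: clip open. Now grasp the old relay.

Call:
{"fn": "play_rows", "kwargs": {"plan": "0 0 0 -0.02 0.05 0.4 45;0 0 0 -0.02 0.05 0.8 45;0 0 0 -0.02 0.05 1.2 45;0 0 0 -0.02 0.05 1.35 45;0 0 0 -0.02 0.05 1.35 45;0 0 0 -0.02 0.05 1.35 45;0 0 0 -0.02 0.05 1.35 45;0 0 0 -0.02 0.05 1.35 45"}}

```text
time: 28.0
ee_pos: [0.5251, -0.1092, 0.0544]
tool_rot: [-3.141, 0.002, 3.06]
wrist_force: [0.7, -0.4, 0.3]
gripper_width: 0.0401
```

Call:
{"fn": "play_rows", "kwargs": {"plan": "0 0 0 0 0 0 0;0 0 0 0 0 0 0;0 0 0 0 0 0 0;0 0 0 0 0 0 0;0 0 0 0 0 0 0"}}

```text
time: 28.5
ee_pos: [0.5245, -0.109, 0.0538]
tool_rot: [-3.142, 0.0, 3.06]
wrist_force: [-0.1, -0.3, 1.6]
gripper_width: 0.0217
```

```bash
python3 - <<'E'
from h import *
s=r.observe();print(s['ee_pos'],s['wrist_force'],s['wrist_torque'],s['gripper_width'],s['qpos'])
E
```

```text
[ 0.52450269 -0.10900971  0.05378196] [-0.05679446 -0.32024251  1.6319654 ] [ 0.04781886  0.07973933 -0.00332431] 0.021669468033461925 [-2.51410718e-01  2.13171486e-01  2.07236036e+00 -7.62211644e-06
  8.55758669e-01 -1.74016278e+00]
```

Call:
{"fn": "play_rows", "kwargs": {"plan": "0 0 0 0 0 -0.15 0;0 0 0 0 0 -0.35 0;0 0 0 0 0 -0.6 0;0 0 0 0 0 -1.2 0;0 0 0 0 0 -2 0;0 0 0 0 0 -2.8 0;0 0 0 0 0 -3.6 0;0 0 0 0 0 -4.5 0;0 0 0 0 0 -4.5 0;0 0 0 0 0 -4.5 0", "force": 30}}

```text
time: 29.5
ee_pos: [0.525, -0.1092, 0.2354]
tool_rot: [-3.141, 0.003, 3.06]
wrist_force: [0.5, -0.4, -0.7]
gripper_width: 0.0219
```

```bash
python3 - <<'E'
from h import *
np.set_printoptions(suppress=True,precision=1)
s=r.observe();print(s['ee_pos']*1000,s['wrist_force'],s['gripper_width']*1000)
# lens from ring: ellipse fits on empty-arm pictures
for n,f,b in(('top','top0',(160,170,50,50)),('side','side0',(262,178,45,40)),('top','t10',(160,170,50,50)),('side','s10',(262,178,45,40)),('side','s8',(262,178,45,40))):
    im=cv2.imread(f'pics/{f}.png');x,y,w,h=b;g=cv2.cvtColor(im[y:y+h,x:x+w],cv2.COLOR_BGR2GRAY)
    print(f)
    if f in('top0','side0'):
        for v in range(0,h,2): print(y+v,' '.join(f'{k:3d}' for k in g[v,:40]))
E
```

```text
[ 525.  -109.2  235.4] [ 0.5 -0.4 -0.7] 21.89988362906103
top0
170 170 171 168 169 167 167 168 167 156 147 119  93  97  99  89  61  38  33  37  31  26  31  28  32  25  26  27  22  29 114 122  85  61  58  60  59  58  59  62  60
172 170 167 167 168 151 149 115  98  98  97  85  82  63  40  27  30  34  33  30  26  27  24  25  28  27  32  39  37  26 160 202 167  99  68  64  61  58  59  58  60
174 166 154 147 117  94  97 100  92  59  76  44  34  31  26  32  32  30  27  27  30  36  44  48  48  41  35  24  27  24  22  95 172 156  98  52  32  29  33  54  60
176 164 123 100  97 154 190  94  31  23  34  29  30  26  27  45  71  87  91 112 122 130 131 135 135 129 113 104  87  78  65  49 107 129 129  91  43  36  32  35  54
178 163 162 111  99 152 183  83  30  32  25  26  44  86 119 142 151 158 186 191 178 181 193 200 198 185 192 180 189 180 155 131 104  88 113 135  96  44  22  26  36
180 167 166 164 103  95  97  49  25  25  45  89 136 165 197 199 189 200 201 201 201 200 197 188 199 201 201 202 202 201 200 200 183 181 155 111 115  93  51  41  49
182 163 163 165 167 124  97  47  26  68 130 181 177 1
[... 5659 characters left out ...]
3 163 148 130 108 102 107 110 108
210 127 134 143 156 177 184 202 221 223 222 203 169 148 119  88  75  75  76  77  78  81  82  85  86  88  90  91  91  92  97 117 150 163 154 153 153 152 151 137 128
212 182 199 221 223 224 224 225 226 227 226 215 175 156 147 130  91  77  76  77  80  81  81  84  84  86  88  87  90  92  94 115 149 163 155 154 155 155 154 154 191
214 217 217 219 219 219 220 221 223 224 224 213 174 158 149 147 130  91  78  78  80  80  83  84  85  87  88  88  90  91  94 114 149 161 153 155 154 155 158 185 221
216 212 211 211 212 214 214 217 218 221 221 211 178 164 151 149 148 130  94  83  82  83  83  83  85  86  87  89  90  90  92 110 145 161 153 155 155 156 158 179 215
t10
s10
s8
```

```bash
python3 - <<'E'
from h import *
np.set_printoptions(suppress=True,precision=2)
L,g=tri(('top',182.8,192.3),('side',280.9,193.3)); print('lens',L*1000,g*1000)
yaw=np.radians(30.9); d=np.array([np.cos(yaw),np.sin(yaw),0])
foot=np.array([632.2,238.9,118])-22*d; print('lens from foot',foot)
# foot corners, side view dark/steel? skip. check projections of foot-derived lens
print(proj('top',foot/1000),proj('side',foot/1000))
E
```

```text
lens [614.   230.09 116.43] 0.6236811082587792
lens from foot [613.32 227.6  118.  ]
[[183.93 192.41]] [[281.02 193.21]]
```

```bash
cat >> h.py <<'E'
yaw=np.radians(30.9); D=np.array([np.cos(yaw),np.sin(yaw),0]); N=np.array([-D[1],D[0],0])
ZT=.5*D-np.array([0,0,.8660254]); XT=np.cross(N,ZT); TR=R.from_matrix(np.c_[XT,N,ZT])
FOC=np.array([577.4,207.8,191.8])
E
python3 - <<'E'
from h import *
np.set_printoptions(suppress=True,precision=2)
s=r.observe(); tcp=FOC-28.8*ZT-1.0*XT; print(tcp)
rel(tcp-60*ZT,TR,s); rel(tcp,TR,s)
im=grab('side','pics/s12.png'); g=cv2.cvtColor(im,cv2.COLOR_BGR2GRAY)
p=np.array(s['ee_pos']); T=R.from_euler('xyz',s['tool_rot'])
for nm,c in(('FL',(1,1)),('FR',(1,-1)),('BR',(-1,-1))):
    Q=[p+T.apply([c[0]*.014,c[1]*.011,h]) for h in(.0288,.0288-.036)]; print(nm,proj('side',Q).tolist())
a,b=proj('side',p+T.apply([.014,-.011,.01]))[0].astype(int)
print('u',a-10)
for v in range(b-14,b+16): print(v,' '.join(f'{x:3d}' for x in g[v,a-10:a+18]))
E
```

```text
[565.79 200.85 217.24]
-1.88 -5.77 -6.95 0.23 7.37 -0.85
-1.88 -5.77 -6.95 -0.38 7.81 0.45
FL [[319.4423257171418, 234.4337068889726], [319.41594687523104, 218.06540983878563]]
FR [[325.0856818653106, 239.9892372662349], [325.16060367888457, 223.47671052315508]]
BR [[338.1009149943989, 236.10905893745638], [338.4064347480406, 219.69929330342742]]
u 315
217 228 228 225 191 109  92  92  94 100 108 120 128 132 121  95  85  86  86  86  86  84  84  84  84  84  85  92  98
218 227 226 223 190 108  99 116 127 133 142 151 158 157 138 100  87  86  87  87  87  83  84  84  84  83  83  86  91
219 225 224 221 189 112 113 143 159 162 163 163 165 163 143 101  87  86  86  87  85  84  84  84  85  83  83  82  81
220 225 224 222 192 117 119 146 161 165 166 166 167 165 143 101  87  86  86  88  86  86  85  85  84  83  84  82  82
221 225 225 224 196 123 115 137 151 162 169 172 170 167 146 101  87  87  87  86  87  89  93  86  84  83  84  83  82
222 226 227 225 199 131 116 132 141 156 185 197 177 170 148 102  88  87  87  86  86  90  93  87  85  83  81  83  88
223 227 227 226 207 143 117 131 138 150 194 217 1
[... 2034 characters left out ...]
 182
241 227 228 229 229 228 227 226 226 226 226 225 226 226 226 227 227 227 219 208 207 202 196 186 181 173 174 172 172
242 228 229 230 230 229 227 226 226 226 227 228 229 229 228 228 228 229 229 226 218 208 197 198 198 192 184 175 177
243 229 230 230 229 227 226 224 225 226 227 228 228 229 228 229 229 229 229 230 228 221 208 203 194 194 190 184 190
244 230 229 228 227 226 225 223 223 225 228 229 228 227 228 228 228 229 230 230 230 230 228 220 205 206 209 201 186
245 229 229 228 228 227 227 225 225 226 228 228 229 229 228 228 228 229 229 229 229 229 230 230 229 229 228 219 202
246 229 228 229 229 230 230 228 228 227 228 229 229 228 228 228 228 229 229 229 229 229 230 230 230 230 231 229 229
```

Call:
{"fn": "play_rows", "kwargs": {"plan": "-0.2 -0.7 -0.9 0 1 -0.85 0;-0.5 -1.5 -1.8 0.05 2 -0.85 0;-0.7 -2.2 -2.7 0.1 3 -0.85 0;-1 -3 -3.6 0.15 4 -0.85 0;-1.2 -3.7 -4.5 0.2 5 -0.85 0;-1.45 -4.5 -5.4 0.23 6 -0.85 0;-1.7 -5.2 -6.3 0.23 6.8 -0.85 0;-1.88 -5.77 -6.95 0.23 7.37 -0.85 0;-1.88 -5.77 -6.95 0.23 7.37 -0.85 0;-1.88 -5.77 -6.95 0.23 7.37 -0.85 0"}}

```text
time: 30.55
ee_pos: [0.538, 0.1854, 0.2653]
tool_rot: [3.138, 0.517, -2.604]
wrist_force: [-0.6, -0.0, -1.0]
gripper_width: 0.0216
```

Call:
{"fn": "play_rows", "kwargs": {"plan": "0 0 0 0 0 0 0;0 0 0 0 0 0 0;0 0 0 0 0 0 0"}}

```text
time: 30.85
ee_pos: [0.5398, 0.1849, 0.2677]
tool_rot: [3.139, 0.521, -2.605]
wrist_force: [-0.2, -0.6, -1.1]
gripper_width: 0.0216
```

```bash
python3 - <<'E'
from h import *
s=r.observe(); print(s['ee_pos'],np.degrees(s['tool_rot']),s['gripper_width'],s['qpos']); rel(FOC-28.8*ZT-.3*XT,TR,s)
E
```

```text
[0.53977777 0.1848728  0.26766037] [ 179.85572365   29.85817177 -149.24674723] 0.021585975163380716 [ 0.18691868 -0.2314945   2.15993127  0.26051827  0.73639606 -2.07236226]
0.01 -0.03 -0.03 -0.02 0.01 1.47
```

Call:
{"fn": "play_rows", "kwargs": {"plan": "0 0 -0.03 -0.02 0.01 0.4 0;0 0 -0.03 -0.02 0.01 0.8 0;0 0 -0.03 -0.02 0.01 1.2 0;0 0 -0.03 -0.02 0.01 1.47 0;0 0 -0.03 -0.02 0.01 1.47 0;0 0 -0.03 -0.02 0.01 1.47 0;0 0 -0.03 -0.02 0.01 1.47 0;0 0 -0.03 -0.02 0.01 1.47 0"}}

```text
time: 31.65
ee_pos: [0.5652, 0.2013, 0.218]
tool_rot: [3.141, 0.523, -2.6]
wrist_force: [0.2, 0.4, -0.6]
gripper_width: 0.0217
```

```bash
python3 - <<'E'
from h import *
np.set_printoptions(suppress=True,precision=1)
s=r.observe(); print(s['ee_pos']*1000,np.degrees(s['tool_rot']),s['gripper_width']); rel(FOC-28.8*ZT-.3*XT,TR,s)
im=grab('side','pics/s13.png'); t=grab('top','pics/t13.png')
T=R.from_euler('xyz',s['tool_rot']); p=s['ee_pos']
U=np.array([p+T.apply([a*.014+.0003,b*.011,.0288]) for a,b in((1,1),(1,-1),(-1,-1),(-1,1))])
Uz=np.array([p+T.apply([a*.014+.0003,b*.011,.0288-.036]) for a,b in((1,1),(1,-1),(-1,-1),(-1,1))])
L=np.array([613.9,229.6,118])/1000; ax=np.array([L,FOC/1000])
def crop(n,im,x0,y0,w,h,k):
    v=cv2.resize(im[y0:y0+h,x0:x0+w],None,fx=k,fy=k,interpolation=2)
    for Q,c in((U,(0,0,255)),(Uz,(255,0,255)),(ax,(0,255,0))):
        cv2.polylines(v,[((proj(n,Q)-[x0,y0]+.5)*k).astype(int)],len(Q)>2,c,1)
    return v
print(proj('side',ax),proj('top',ax))
a=crop('side',im,240,130,80,85,5); b=crop('side',im,262,140,40,40,10)
c=cv2.resize(im[240:340,240:340],None,fx=4,fy=4,interpolation=2)
o=np.zeros((600,800,3),np.uint8); o[:425,:400]=a; o[:400,400:]=b
o[425:600,:400]=cv2.resize(t,(400,300))[60:235]; o[400:600,400:600]=cv2.resize(im[245:325,255:335],(200,200),interpolation=2); o[400:550,600:800]=cv2.resize(im,(200,150))
cv2.imwrite('pics/c10.png',o)
E
```

```text
[565.2 201.3 218. ] [ 180.    29.9 -149. ] 0.021727017249052755
0.02 -0.01 0.02 0.02 -0.02 0.02
[[280.8 192.8]
 [270.9 172.6]] [[182.9 192.1]
 [184.7 207.2]]
```

View pics/c10.png

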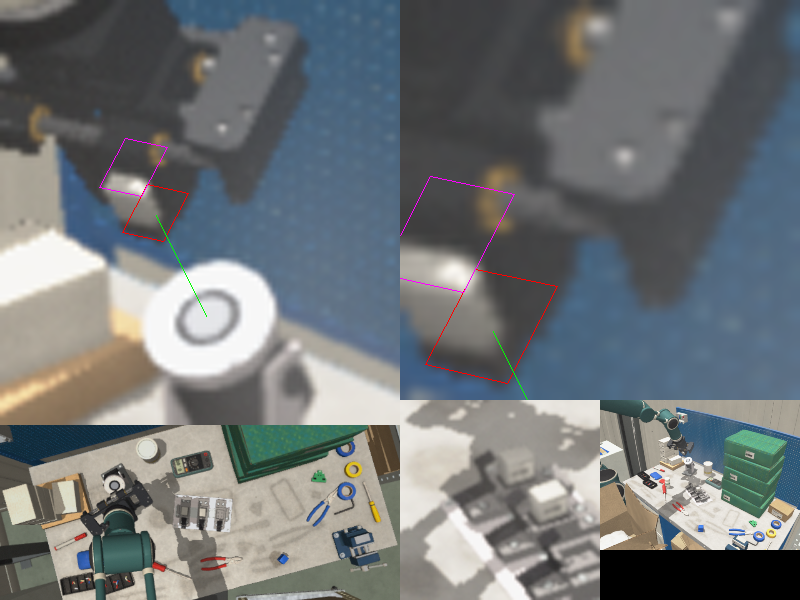

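The relay matches its predicted outline (bottom corners at about (282,176)/(290,178) in the side picture) and sits on the lens axis. Both new relays are seated and the right socket is empty. I'll make a final 1 mm trim, check the relays' tops, and hand in.

Call:
{"fn": "play_rows", "kwargs": {"plan": "0 0 0 0.02 -0.02 0.02 0;0 0 0 0.02 -0.02 0.02 0;0 0 0 0.02 -0.02 0.02 0;0 0 0 0.02 -0.02 0.02 0;0 0 0 0.02 -0.02 0.02 0"}}

```text
time: 32.25
ee_pos: [0.565, 0.2006, 0.2158]
tool_rot: [3.14, 0.521, -2.601]
wrist_force: [-0.1, 0.4, -0.4]
gripper_width: 0.0218
```

```bash
python3 - <<'E'
from h import *
s=r.observe(); print(s['time'],s['gripper_width'],s['wrist_force']); T=R.from_euler('xyz',s['tool_rot'])
print('underside off focus mm',s['ee_pos']*1000+T.apply([.3,0,28.8])-FOC,'tilt deg',np.degrees((T.inv()*TR).magnitude()))
print(r.sign_off())
E
```

```text
32.25 0.021781051489999113 [-0.08529975  0.35380025 -0.35068958]
underside off focus mm [-0.38987378  0.03508427 -1.10533698] tilt deg 0.19494059767707664
the job is handed in; nothing more can be done
None
```

The job is handed in at 32.3 s with the old relay still gripped at the inspection camera. `sign_off()` reports no verdict.

**What was done**
- **New relays:** I plugged one into the left socket and then one into the middle socket, and let go of each. Both ended at the same height. Each met the pocket floor with 12–13 N.
- **Middle relay:** The first attempt caught on the pocket's rim because the relay was tilted in the grip. I set it down flat on the bench, regripped it, and it went in without force.
- **Clip and old relay:** I pressed the right clip's tab down to its stop, pulled the old relay out and moved it to the camera.

**Last checks**
- **Relay at the lens:** The measured arm pose puts its underside about 1.2 mm from my estimate of the focus point and 0.2° from square. Its outline in the side view matches the prediction.
- **Row and bystanders:** The last pictures show both new relays seated and the right socket empty. I checked the bottle, multimeter and side cutter only by eye in small pictures, and the arm hid part of the left side from above.

**What disagreed or is uncertain**
- **Lens position:** My two estimates differed by about 2.5 mm sideways. I aimed between them, nearer the one from the lens itself.
- **Relay in the grip:** Its position along the pads is known to about 1 mm.
- **Tab press:** The wrist read 41 N up (about 46 N in all) as I pressed the tab against its stop, above the 4–6 N the tab needs. It was the closed fingertips pressing, not the gripper's body, and well below the 120 N wrist limit.

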